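# Make up a lined spray-gun cup in its stand

### The job

Make up a clean spray-gun cup for the next job: first seat the grey hard cup in the socket of the round metal cup stand, then hang the liner that fits it inside the cup, then set the matching lid on the liner, and last lower the black collar over the lid until its lip lies flat on the lid all round (it only drops on, no screwing). The smaller liner and the smaller lid belong to another cup size; leave them and the two finished gun cups standing where they are.

Things in the scene. Friction and masses are not known exactly. Their poses are not given: they have to be found in the camera images.
- cup_stand: Fixed round steel cup stand: a foot disc 90 mm across and 8 mm thick with a socket ring on it (69 mm outside, bore 54 mm, mouth at z = 26 mm above the worktop). The hard cup's base rests on the socket floor, 8 mm above the worktop. Origin: centre of its underside, on the worktop; z up. It does not move when pushed.
- hard_cup: Open smoke-grey hard cup, upright, 85 mm tall. Outside 47 mm across the base, 53 mm at 66 mm height, then a straight rim band 58 mm across (68 to 85 mm height; grip it there from outside). Inside 43 mm across at the floor (4 mm up), 49 mm below the rim band, 52 mm in it. It fits the stand's socket with about 3 mm to spare all round. 60 g. Origin: centre of its underside; z up.
- cup_liner: The larger of two milky-white open liners, upright, 89 mm tall: tapered body (36 mm across below, 47 mm above) under a stiff rim band 60 mm across, 77 to 89 mm height (grip it there from outside). Mouth 44 mm. In the hard cup its rim band hangs on the cup's rim: its origin is then 8 mm above the cup's. 30 g. Origin: centre of its underside; z up.
- cup_lid: The larger of two grey lids, upright: centring plug (37 to 41 mm across, 10 mm high), flat flange 60 mm across (10 to 14 mm height), dome to 24 mm, round spout 22 mm across to 50 mm height (grip it). On the liner the plug enters the mouth and the flange lies on the rim band: its origin is then 79 mm above the liner's. 30 g. Origin: centre of the plug's underside; z up.
- collar: Black ribbed ring lying flat, lip up, 69 mm across outside (70 over the ribs), 22 mm high: skirt of 65 mm bore, open below, inward lip on top (hole 50 mm, lip underside 18 mm above the bottom edge). Lowered over the lid's spout, its lip rests on the lid's flange: its origin is then 4 mm below the lid's. 30 g. Origin: centre of its underside; z up.
- small_liner: The smaller milky-white liner, of another cup size, upright, 59 mm tall, 41 mm across the rim band. Not to be used or moved. Origin: centre of its underside.
- small_lid: The smaller grey lid, of another cup size, 37 mm tall, flange 41 mm across, spout 15 mm across. Not to be used or moved. Origin: centre of its plug's underside.
- ready_cup_a: Finished gun cup with a grey cone lid, 76 mm across, 176 mm tall, loose, standing behind the work. Leave it. Origin: centre of its underside.
- ready_cup_b: Finished gun cup with a light cone lid, 76 mm across, 188 mm tall, loose, standing behind the work. Leave it. Origin: centre of its underside.
Things that resemble listed ones, but are neither listed nor needed, are in the scene too. What is shaped like the collar but green is not meant.

How it is judged:
By the outcome, as a careful person would: the job done as asked, in the order asked, and still so for the second after the job is handed in, with the robot touching nothing.
It also fails if it takes over 134 s, if anything falls off the work surface, if the arm or the gripper's body presses on something with over 40 N, if the wrist force passes 120 N, or if a joint passes its speed limit or range.

### The arm

A 6-joint arm with a two-finger parallel gripper is mounted at the origin on a cart in front of the work surface, level with it; the furniture and walls round the work are solid. World frame = base frame: x ahead of the robot, y to its left, z up, the work surface at z = 0. Lengths are in m, angles in rad, forces in N, time in s.
With the tool pointing down it reaches from about 0.35 to 0.775 m from the base axis. Payload 7.3 kg.
Tool frame: the origin (TCP) lies between the finger pads; the fingertips stand robot.tcp_to_tips ahead of it and the grasp point (between the pads) lies 2 mm behind it (robot.tcp_to_tips is the distance from the TCP to the fingertips, in m); y points along the fingers, x is the direction in which the jaws open and shut, and the axes are right-handed (so a half turn about y gives the same grasp; the last joint's range is limited). The gripper opens to 92 mm and grips with 3 to 60 N. Pads are 19 mm wide; open, the fingers measure 130 mm over their backs; the gripper's body (75 mm by 190 mm) begins 47 mm behind the grasp point.
Start: joints at [0.969, 0.342, 1.524, -0, 1.275, -0.146], TCP at [0.231, 0.471, 0.244] pointing down, gripper open.
Joint ranges: [-2.53, 2.53], [-0.77, 2.02], [0.04, 2.7], [-1, 4.14], [0.28, 2.66], [-3.11, 3.11]. Speed limits (rad/s): [2.57, 2.57, 3.14, 3.14, 3.14, 3.14].

### API

Orientations are given as [roll, pitch, yaw] about the fixed x, y, z axes, in that order (R = Rz(yaw) Ry(pitch) Rx(roll)).
In Python, from cell import status, read_camera, get_calibration, robot gives the robot as it stands.
- The arm moves only by the shell command python3 -m creep 'ROWS' [FORCE]. ROWS is JSON, a list of rows, each an object of numbers: "dx", "dy", "dz": the shift along the tool's x, y, z in m; "rx", "ry", "rz": the turn, a rotation vector about the tool's x, y, z in rad; "gripper": the opening, from 0 (shut) to 1 (fully open). A call has 1 to 20 rows; each row is the pose to reach, as a shift and turn from the pose commanded when the call began, along the tool's axes at that moment; what a row does not reach only later rows make up. A row lasts 1/8 s, in which the tool goes at most 62.5 mm and 10.7 degrees, less where a joint would pass 70% of its speed; a pose out of reach is approached as far as the arm can. A call with a gripper value outside its range is refused whole. The fingers move at their own pace and stop on an object; FORCE is the grip in N (left out, the last holds). Time passes only in rows, so rows that repeat a pose let the fingers close. It gives the time, the measured TCP pose, the force and the opening at its end, in the units of the state.
- status.observe(): the state, without advancing time (a new reading comes with each control period).
- read_camera(name): name is "scene" or "top" or "wrist"; returns (picture, depth): 420x560x3 uint8, red, green, blue; 420x560 float32, m along the optical axis (not along the pixel's ray), 0 where there is no reading.
- get_calibration(name): a dict with "fx", "fy", "cx", "cy" (pixels), "xyz" and "rotation" of the camera in the world; the wrist camera has in their place "mount" (4x4, takes a point from camera to tool coordinates, whose origin is the TCP and whose axes are the tool frame's). Camera axes: x right, y down, z forward; pixel columns grow to the right and rows downward; lengths in m; the calibration is good to about 2 mm. A picture is of the moment at which its call begins: read the wrist's pose just before it. get_calibration takes no time and is no camera call.
- robot.hand_in(): hands the job in, once; it reports no verdict.
The state is a dict: "time": time; "qpos": joint angles; "qvel": joint speeds; "joint_efforts": joint torques, N m; "tool_pos": TCP position; "tool_rot": TCP orientation; "contact_force": force on the tool from outside, world axes, zero at the start; "torque": the same for the moment, N m; "opening": finger opening in m.
Only numpy, scipy, OpenCV 4.12 (cv2) and the standard library are available. Lean on these libraries where they do the work, as an engineer would, in place of code of your own. Each camera call takes 0.05 s, during which the arm holds its last target.

## Working session

There is one attempt and no reset: what is moved stays moved. The work goes in short steps, Python scripts to look and compute and a shell command to move; the robot and the scene stay as the last step left them, time stands still between calls to the robot, and variables do not carry over. Pictures are saved under pics/ and viewed, and the job is handed in when it is done.

```bash
ls; mkdir -p pics
python3 - <<'E'
from cell import status, read_camera, get_calibration, robot
import cv2
print(status.observe()); print(robot.tcp_to_tips)
for n in ["scene","top","wrist"]:
    p,d=read_camera(n); cv2.imwrite(f"pics/{n}0.png",p[:,:,::-1]); c=get_calibration(n); print(n,c, (d>0).mean())
E
```

```text
pics
{'time': 0.0, 'qpos': array([ 9.69019881e-01,  3.42714479e-01,  1.52502546e+00, -4.90439519e-05,
        1.27539506e+00, -1.45987702e-01]), 'qvel': array([ 5.67692415e-05,  8.51572502e-04, -1.82757811e-03, -1.22658256e-03,
       -3.95540452e-04,  3.20605937e-04]), 'joint_efforts': array([ 1.18110063e-03, -4.31243169e+01, -2.44219190e+01,  7.17825419e-02,
        5.60674549e-02, -1.39058270e-04]), 'tool_pos': array([0.23085547, 0.47108921, 0.24304628]), 'tool_rot': array([-1.57061836e+00,  1.53276110e-03,  1.11502203e+00]), 'contact_force': array([-0.36149766, -0.58368696, -1.30473948]), 'torque': array([ 0.00324247,  0.02369216, -0.02859257]), 'opening': 0.09197901852967075}
0.017
scene {'fx': 531.0548328876666, 'fy': 531.0548328876666, 'cx': 276.7104782387828, 'cy': 212.66355395942261, 'xyz': array([ 0.16803714, -0.77691895,  1.01268462]), 'rotation': array([-2.39225863,  0.0151221 , -0.49164183])} 0.9959821428571428
top {'fx': 528.1791645481679, 'fy': 528.1791645481679, 'cx': 274.7420006826383, 'cy': 208.13974188872245, 'xyz': array([0.38031868, 0.04624883, 1.2758018 ]), 'rotation': array([-2.98106213, -0.02133673, -1.56928227])} 0.9960884353741497
wrist {'fx': 299.6373875398252, 'fy': 299.6373875398252, 'cx': 276.76709267755473, 'cy': 206.7913450776549, 'mount': array([[ 9.99999551e-01, -9.34262249e-04,  1.57997937e-04,
         2.49332651e-04],
       [-4.34069400e-04, -3.03471974e-01,  9.52840266e-01,
        -1.39994910e-01],
       [-8.42254744e-04, -9.52839907e-01, -3.03472243e-01,
         8.26302506e-02],
       [ 0.00000000e+00,  0.00000000e+00,  0.00000000e+00,
         1.00000000e+00]])} 0.9958673469387755
```

View images.

View pics/scene0.png

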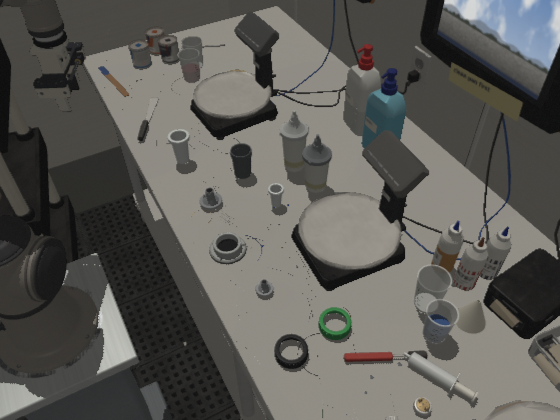

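View pics/top0.png

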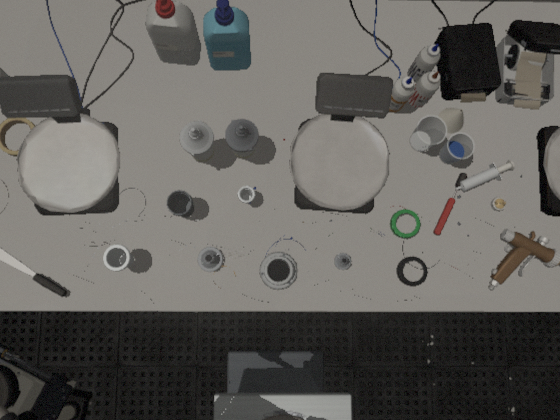

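View pics/wrist0.png

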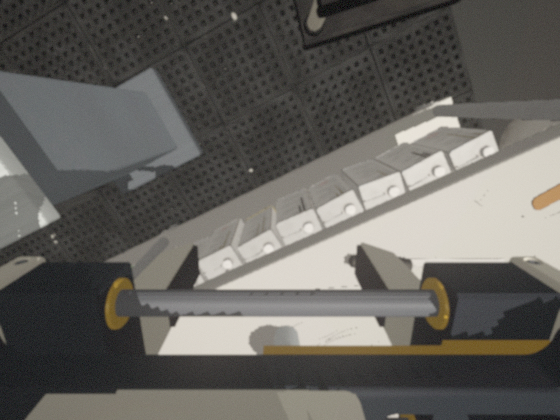

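```bash
cat > h.py <<'E'
import numpy as np, cv2
from scipy.spatial.transform import Rotation as R
from cell import status, read_camera, get_calibration, robot
def campose(n,st=None):
    c=get_calibration(n)
    if n=="wrist":
        st=st or status.observe()
        T=np.eye(4);T[:3,:3]=R.from_euler("xyz",st["tool_rot"]).as_matrix();T[:3,3]=st["tool_pos"]
        M=T@c["mount"]; return c,M[:3,:3],M[:3,3]
    return c,R.from_euler("xyz",c["rotation"]).as_matrix(),np.array(c["xyz"])
def ray(cp,u,v):
    c,Rm,o=cp
    d=Rm@np.array([(u-c["cx"])/c["fx"],(v-c["cy"])/c["fy"],1.]); return o,d/np.linalg.norm(d)
def plane(cp,u,v,z):
    o,d=ray(cp,u,v); return o+d*(z-o[2])/d[2]
def proj(cp,p):
    c,Rm,o=cp; q=Rm.T@(np.asarray(p)-o); return np.array([c["fx"]*q[0]/q[2]+c["cx"],c["fy"]*q[1]/q[2]+c["cy"]])
def tri(rays):
    A=np.zeros((3,3));b=np.zeros(3)
    for o,d in rays:
        P=np.eye(3)-np.outer(d,d);A+=P;b+=P@o
    x=np.linalg.solve(A,b); return x,[np.linalg.norm((np.eye(3)-np.outer(d,d))@(x-o)) for o,d in rays]
def crop(src,x0,y0,w,h,s,out):
    im=cv2.imread(src)[y0:y0+h,x0:x0+w]
    im=cv2.resize(im,None,fx=s,fy=s,interpolation=cv2.INTER_CUBIC)
    im=cv2.convertScaleAbs(im,alpha=1.4)
    for k in range(0,w,20): cv2.putText(im,str(x0+k),(k*s,8),0,.3,(0,255,255),1)
    for k in range(0,h,20): cv2.putText(im,str(y0+k),(0,k*s+4),0,.3,(0,255,255),1)
    cv2.imwrite(out,im)
E
python3 - <<'E'
from h import *
crop("pics/top0.png",90,170,200,130,4,"pics/top_c1.png")
crop("pics/top0.png",260,200,180,100,4,"pics/top_c2.png")
crop("pics/scene0.png",155,105,190,145,4,"pics/sc_c1.png")
crop("pics/scene0.png",200,180,160,190,3,"pics/sc_c2.png")
cp=campose("top")
for n,u,v,z in [("hard",180,203,.08),("liner",117,257,.08),("lid",210,259,.03),("stand",278,270,.02),("slid",343,261,.03),("collar",411,271,.02),("sliner",247,194,.059),("rA",195,137,.18)]: print(n,plane(cp,u,v,z).round(3), np.hypot(*plane(cp,u,v,z)[:2]).round(3))
E
```

```text
hard [0.585 0.238 0.08 ] 0.631
liner [0.461 0.375 0.08 ] 0.594
lid [0.46  0.172 0.03 ] 0.491
stand [0.436 0.012 0.02 ] 0.436
slid [ 0.457 -0.141  0.03 ] 0.478
collar [ 0.434 -0.304  0.02 ] 0.53
sliner [0.611 0.086 0.059] 0.617
rA [0.711 0.194 0.18 ] 0.737
```

View pics/top_c1.png

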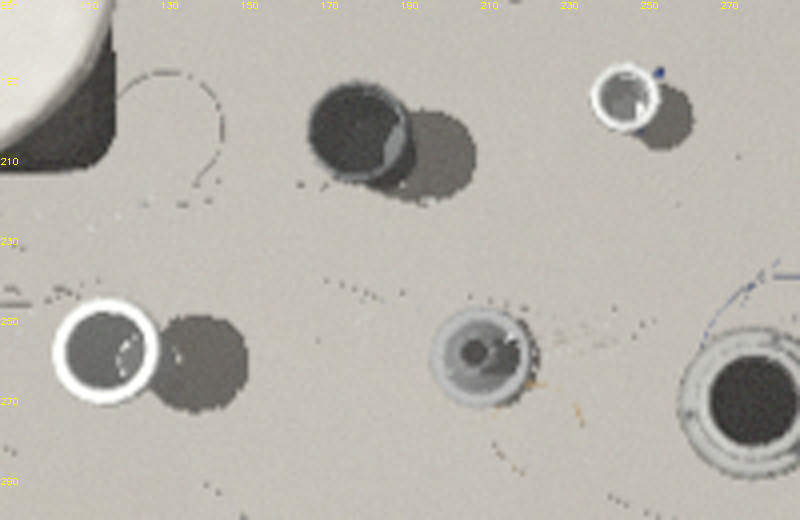

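View pics/top_c2.png

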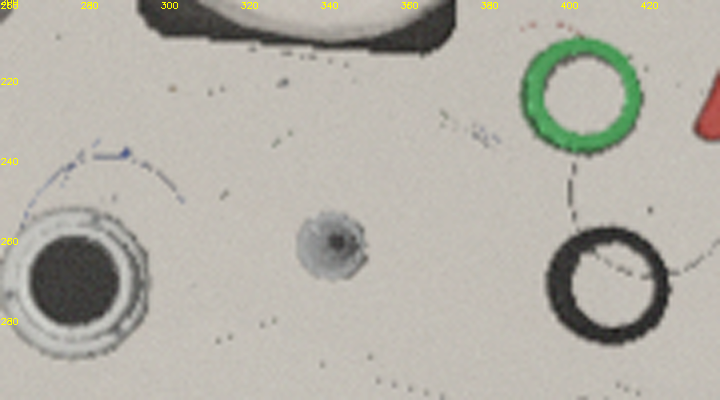

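View pics/sc_c1.png

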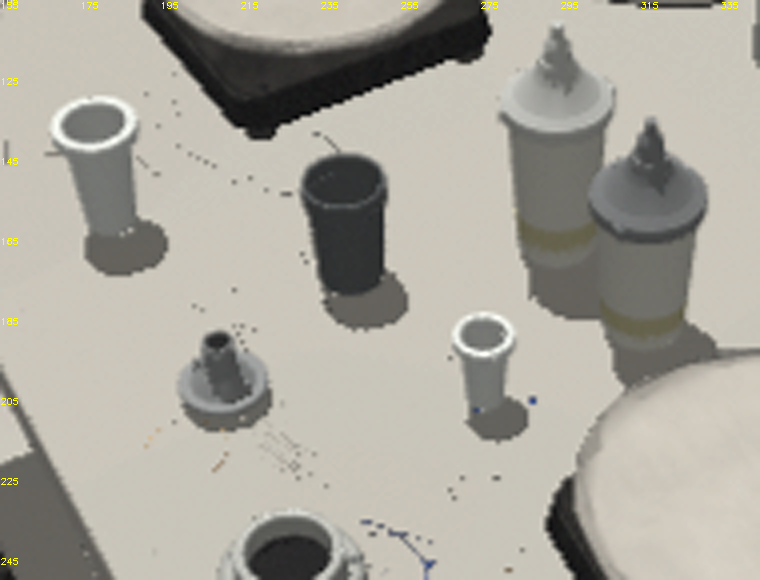

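View pics/sc_c2.png

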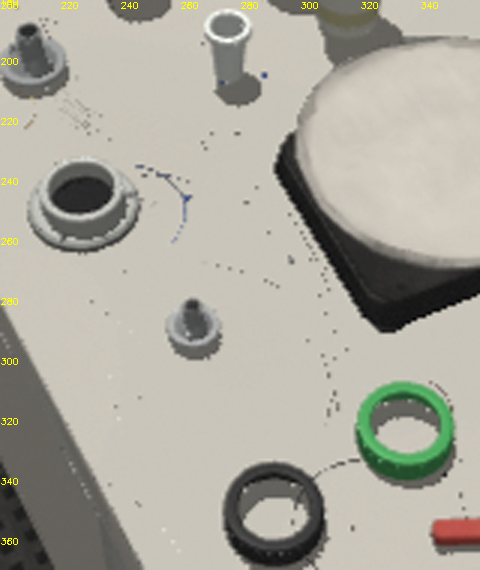

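Run:
```python
from h import *
T=cv2.imread("pics/top0.png");S=cv2.imread("pics/scene0.png")
def ell(im,roi,f,tag):
    x0,y0,w,h=roi
    m=f(im[y0:y0+h,x0:x0+w].astype(int)).astype(np.uint8)
    cs,_=cv2.findContours(m,cv2.RETR_EXTERNAL,cv2.CHAIN_APPROX_NONE)
    c=max(cs,key=cv2.contourArea); c=cv2.convexHull(c)
    e=cv2.fitEllipse(c.astype(np.float32)); 
    return (e[0][0]+x0,e[0][1]+y0),e[1]
g=lambda a:a.mean(2)
gray=lambda a:(g(a)<255)
items={
"linerTop":("liner",T,(98,240,40,36),lambda a:g(a)>190),
}
ct,cs=campose("top"),campose("scene")
def both(n,rt,ft,rs,fs,z):
    a,ea=ell(T,rt,ft,n);b,eb=ell(S,rs,fs,n)
    X,r=tri([ray(ct,*a),ray(cs,*b)])
    print(n,np.round(a,1),np.round(ea,1),np.round(b,1),np.round(eb,1),"tri",X.round(4),np.round(r,4),"top@z",plane(ct,*a,z).round(4),"scene@z",plane(cs,*b,z).round(4))
both("liner",(98,240,40,36),lambda a:g(a)>200,(160,125,40,30),lambda a:g(a)>175,.089)
both("sliner",(230,180,30,26),lambda a:g(a)>200,(262,180,30,20),lambda a:g(a)>175,.059)
both("collar",(390,250,45,45),lambda a:g(a)<75,(268,325,50,45),lambda a:g(a)<70,.022)
both("standbore",(262,252,35,36),lambda a:g(a)<75,(208,228,40,30),lambda a:g(a)<75,.026)
both("lidspout",(200,250,16,16),lambda a:g(a)<75,(200,185,20,10),lambda a:g(a)<75,.05)
both("hard",(160,185,35,35),lambda a:g(a)<80,(225,140,35,25),lambda a:g(a)<75,.085)
```

```text
Traceback (most recent call last):
ValueError: max() iterable argument is empty
```

Run:
```python
from h import *
T=cv2.imread("pics/top0.png");S=cv2.imread("pics/scene0.png")
def ell(im,roi,f,tag):
    x0,y0,w,h=roi
    m=f(im[y0:y0+h,x0:x0+w].astype(int)).astype(np.uint8)
    cs,_=cv2.findContours(m,cv2.RETR_EXTERNAL,cv2.CHAIN_APPROX_NONE)
    c=max(cs,key=cv2.contourArea); c=cv2.convexHull(c)
    e=cv2.fitEllipse(c.astype(np.float32)); 
    return (e[0][0]+x0,e[0][1]+y0),e[1]
g=lambda a:a.mean(2)
ct,cs=campose("top"),campose("scene")
print(g(T[257,98:160].astype(int)[None])[0].astype(int)); print(g(T[203,160:200].astype(int)[None])[0].astype(int))
def both(n,rt,ft,rs,fs,z):
  try:
    a,ea=ell(T,rt,ft,n);b,eb=ell(S,rs,fs,n)
    X,r=tri([ray(ct,*a),ray(cs,*b)])
    print(n,np.round(a,1),np.round(ea,1),np.round(b,1),np.round(eb,1),"tri",X.round(4),np.round(r[0],4),"top@z",plane(ct,*a,z).round(4),"scene@z",plane(cs,*b,z).round(4))
  except Exception as e: print(n,e)
both("liner",(98,240,40,36),lambda a:g(a)>165,(160,125,40,30),lambda a:g(a)>150,.089)
both("sliner",(230,180,30,26),lambda a:g(a)>165,(262,180,30,20),lambda a:g(a)>150,.059)
both("collar",(390,250,45,45),lambda a:g(a)<60,(268,325,50,45),lambda a:g(a)<50,.022)
both("standbore",(262,252,35,36),lambda a:g(a)<60,(208,228,40,30),lambda a:g(a)<60,.026)
both("lidspout",(200,250,16,16),lambda a:g(a)<55,(200,185,20,10),lambda a:g(a)<55,.05)
both("hard",(160,185,35,35),lambda a:g(a)<55,(225,140,35,25),lambda a:g(a)<50,.085)
```

```text
[135 136 138 136 136 174 182 180 127  83  78  76  75  79  76  77  79  75
  77  75  80  82 130 108  92  93  91  90 143 178 180 135  88  77  76  96
  84  73  72  73  71  76  74  73  77  74  74  75  78  77  74  76  74  78
 126 138 136 137 138 139 139 136]
[137 135 137 136 135 136 125  80  56  50  44  46  49  48  49  49  46  45
  54  52  50  49  51  55  48  54  51  70  94  98 101  69  52  65  72  75
  75  72  76  71]
liner [115.7 257.3] [24.7 26.1] [177.9 135.1] [13.2 21. ] tri [0.46   0.375  0.0911] 0.0002 top@z [0.4599 0.3757 0.089 ] scene@z [0.4608 0.3776 0.089 ]
sliner [240. 196.] [3.7 9. ] [275.4 187.8] [10.6 15.1] tri [0.6124 0.101  0.0485] 0.0048 top@z [0.6058 0.1019 0.059 ] scene@z [0.6124 0.0907 0.059 ]
collar [411.8 270.9] [28.3 30.2] [291.3 351.9] [33.3 35.1] tri [ 0.4351 -0.3093  0.0099] 0.0005 top@z [ 0.4341 -0.3058  0.022 ] scene@z [ 0.4323 -0.315   0.022 ]
standbore [277.9 270. ] [20.8 21.3] [227.  244.2] [12.1 20.2] tri [0.436  0.012  0.0186] 0.0004 top@z [0.4352 0.0123 0.026 ] scene@z [0.4344 0.006  0.026 ]
lidspout OpenCV(4.12.0) /io/opencv/modules/imgproc/src/shapedescr.cpp:361: error: (-201:Incorrect size of input array) There should be at least 5 points to fit the ellipse in function 'fitEllipseNoDirect'

hard [178.5 202.2] [20.5 21.2] [241.4 155.5] [21.  24.6] tri [0.5898 0.2447 0.0608] 0.0002 top@z [0.5858 0.2407 0.085 ] scene@z [0.5788 0.2187 0.085 ]
```

```bash
python3 -m creep '[{"dx":-0.026,"dz":-0.21,"ry":-0.23},{"dx":-0.026,"dz":-0.21,"ry":-0.23},{"dx":-0.026,"dz":-0.21,"ry":-0.23},{"dx":-0.052,"dz":-0.42,"ry":-0.456},{"dx":-0.052,"dz":-0.42,"ry":-0.456},{"dx":-0.052,"dz":-0.42,"ry":-0.456},{"dx":-0.052,"dz":-0.42,"ry":-0.456},{"dx":-0.052,"dz":-0.42,"ry":-0.456},{"dx":-0.052,"dz":-0.42,"ry":-0.456},{"dx":-0.052,"dz":-0.42,"ry":-0.456},{"dx":-0.052,"dz":-0.42,"ry":-0.456}]'
cat > look.py <<'E'
import sys
from h import *
st=status.observe();p,d=read_camera("wrist");n=sys.argv[1]
cv2.imwrite(f"pics/{n}.png",p[:,:,::-1]);np.savez(f"pics/{n}.npz",d=d,pos=st["tool_pos"],rot=st["tool_rot"])
print(st["time"],st["tool_pos"].round(4),st["tool_rot"].round(4),st["opening"],st["contact_force"].round(1))
E
python3 look.py w1
```

```text
0.15 [0.2309 0.4712 0.2432] [-1.5707e+00  1.1000e-03  1.1150e+00] 0.09162935750259196 [-1.1  0.1 -0.1]invalid input at $[0]: expected keys dx, dy, dz, rx, ry, rz, gripper
```

View pics/w1.png

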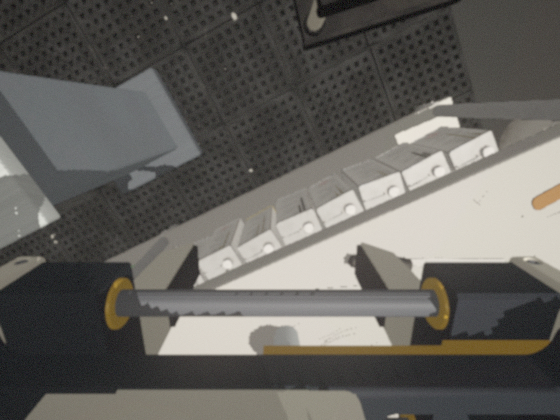

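```bash
python3 -m creep '[{"dx":-0.026,"dy":0,"dz":-0.21,"rx":0,"ry":-0.23,"rz":0,"gripper":1},{"dx":-0.026,"dy":0,"dz":-0.21,"rx":0,"ry":-0.23,"rz":0,"gripper":1},{"dx":-0.026,"dy":0,"dz":-0.21,"rx":0,"ry":-0.23,"rz":0,"gripper":1},{"dx":-0.052,"dy":0,"dz":-0.42,"rx":0,"ry":-0.456,"rz":0,"gripper":1},{"dx":-0.052,"dy":0,"dz":-0.42,"rx":0,"ry":-0.456,"rz":0,"gripper":1},{"dx":-0.052,"dy":0,"dz":-0.42,"rx":0,"ry":-0.456,"rz":0,"gripper":1},{"dx":-0.052,"dy":0,"dz":-0.42,"rx":0,"ry":-0.456,"rz":0,"gripper":1},{"dx":-0.052,"dy":0,"dz":-0.42,"rx":0,"ry":-0.456,"rz":0,"gripper":1},{"dx":-0.052,"dy":0,"dz":-0.42,"rx":0,"ry":-0.456,"rz":0,"gripper":1},{"dx":-0.052,"dy":0,"dz":-0.42,"rx":0,"ry":-0.456,"rz":0,"gripper":1}]'
python3 look.py w2
```

```text
time: 1.45
tool_pos: [0.5843, 0.2409, 0.2439]
tool_rot: [-1.571, -0.0, 1.573]
contact_force: [-0.5, 0.2, 0.9]
opening: 0.092
1.45 [0.5843 0.2409 0.2439] [-1.5706e+00 -2.0000e-04  1.5726e+00] 0.09198208659746025 [-0.5  0.2  0.9]
```

View pics/w2.png

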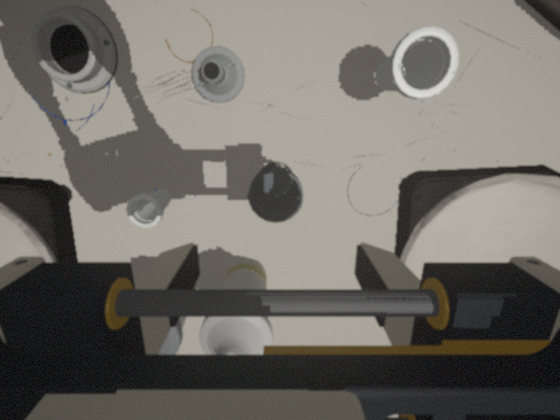

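Run:
```python
from h import *
crop("pics/w2.png",220,140,100,100,6,"pics/w2c.png")
```

```text
(no output)
```

View pics/w2c.png

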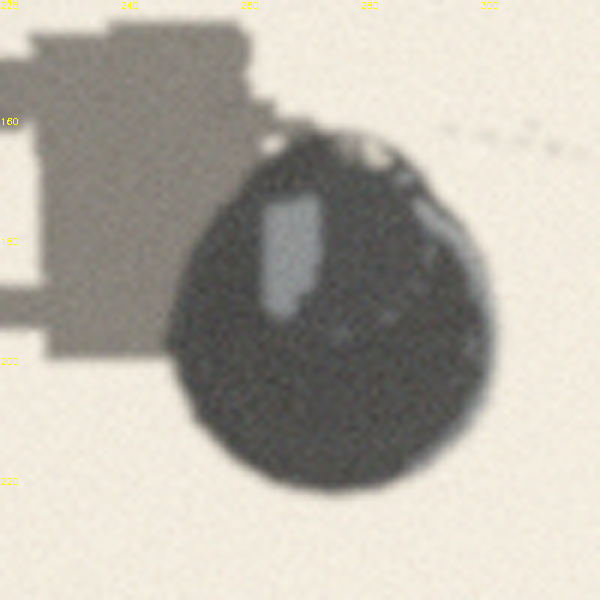

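```bash
cat >> h.py <<'E'
from scipy.optimize import least_squares
def saved(n):
    z=np.load(f"pics/{n}.npz"); return cv2.imread(f"pics/{n}.png"),z["d"],campose("wrist",dict(tool_pos=z["pos"],tool_rot=z["rot"]))
def fitc(P,r=None):
    P=P[:,:2];c0=P.mean(0)
    if r: f=lambda q:np.hypot(*(P-q[:2]).T)-r; s=least_squares(f,c0,loss="soft_l1",f_scale=.0007); return s.x,r,np.sqrt(np.mean(s.fun**2))
    f=lambda q:np.hypot(*(P-q[:2]).T)-q[2]; s=least_squares(f,[*c0,.03],loss="soft_l1",f_scale=.0007); return s.x[:2],s.x[2],np.sqrt(np.mean(s.fun**2))
def contour(im,roi,f,hull=True):
    x0,y0,w,h=roi
    m=f(im[y0:y0+h,x0:x0+w].astype(int).mean(2)).astype(np.uint8)
    cs,_=cv2.findContours(m,cv2.RETR_EXTERNAL,cv2.CHAIN_APPROX_NONE)
    c=max(cs,key=cv2.contourArea)
    return c[:,0,:]+[x0,y0]
def pts(cp,c,z): return np.array([plane(cp,u,v,z) for u,v in c])
def hmap(cp,d):
    c,Rm,o=cp; v,u=np.mgrid[0:420,0:560]
    P=np.stack([(u-c["cx"])/c["fx"]*d,(v-c["cy"])/c["fy"]*d,d],-1); return P@Rm.T+o
E
python3 - <<'E'
from h import *
im,d,cp=saved("w2")
c=contour(im,(235,140,80,100),lambda g:g<62)
c=c[c[:,1]>192]; print(c.min(0),c.max(0))
for r in (None,.029): print(fitc(pts(cp,c,.085),r))
H=hmap(cp,d); 
m=(H[:,:,2]>.078)&(H[:,:,2]<.095); m[:140]=0;m[240:]=0;m[:,:235]=0;m[:,315:]=0
q=H[m]; print(m.sum(),np.median(q[:,2]),q[:,:2].min(0),q[:,:2].max(0))
# other objs
c=contour(im,(385,20,80,85),lambda g:g>165);q=pts(cp,c,.089);print("liner",fitc(q),fitc(q,.03))
E
```

```text
[248 193] [299 220]
(array([0.58635525, 0.23821463]), np.float64(0.024657045225196073), np.float64(0.0009001834006140248))
(array([0.5808441 , 0.23781257]), 0.029, np.float64(0.002322616615971491))
592 0.0835165419905324 [0.55717012 0.20969529] [0.61475126 0.26762923]
liner (array([0.46051429, 0.37488549]), np.float64(0.029332518166466235), np.float64(0.00038522176884717423)) (array([0.46063078, 0.3749165 ]), 0.03, np.float64(0.00075699823201075))
```

```bash
python3 -m creep '[{"dx":-0.002,"dy":0.06,"dz":-0.002,"rx":0,"ry":-0,"rz":0,"gripper":1},{"dx":-0.002,"dy":0.12,"dz":-0.002,"rx":0,"ry":0,"rz":0,"gripper":1},{"dx":-0.002,"dy":0.15,"dz":-0.002,"rx":0,"ry":0,"rz":0,"gripper":1},{"dx":-0.002,"dy":0.158,"dz":-0.002,"rx":0,"ry":0,"rz":0,"gripper":1},{"dx":-0.002,"dy":0.158,"dz":-0.002,"rx":0,"ry":0,"rz":0,"gripper":1},{"dx":-0.002,"dy":0.158,"dz":-0.002,"rx":0,"ry":0,"rz":0,"gripper":0.55},{"dx":-0.002,"dy":0.158,"dz":-0.002,"rx":0,"ry":0,"rz":0,"gripper":0.55},{"dx":-0.002,"dy":0.158,"dz":-0.002,"rx":0,"ry":0,"rz":0,"gripper":0.55},{"dx":-0.002,"dy":0.158,"dz":-0.002,"rx":0,"ry":0,"rz":0,"gripper":0.55},{"dx":-0.002,"dy":0.158,"dz":-0.002,"rx":0,"ry":0,"rz":0,"gripper":0.55},{"dx":-0.002,"dy":0.158,"dz":-0.002,"rx":0,"ry":0,"rz":0,"gripper":0.55}]' 15
```

```text
time: 2.88
tool_pos: [0.5875, 0.238, 0.0861]
tool_rot: [-1.571, -0.0, 1.571]
contact_force: [-0.6, 1.1, 2.8]
opening: 0.0577
```

```bash
python3 -m creep '[{"dx":0,"dy":-0.05,"dz":0,"rx":0,"ry":0,"rz":0,"gripper":0.55},{"dx":0,"dy":-0.1,"dz":0,"rx":0,"ry":0,"rz":0,"gripper":0.55},{"dx":0,"dy":-0.15,"dz":0,"rx":0,"ry":0,"rz":0,"gripper":0.55},{"dx":-0.05,"dy":-0.15,"dz":0.03,"rx":0,"ry":0,"rz":0,"gripper":0.55},{"dx":-0.1,"dy":-0.15,"dz":0.06,"rx":0,"ry":0,"rz":0,"gripper":0.55},{"dx":-0.13,"dy":-0.15,"dz":0.08,"rx":0,"ry":0,"rz":0,"gripper":0.55},{"dx":-0.13,"dy":-0.15,"dz":0.08,"rx":0,"ry":0,"rz":0,"gripper":0.55},{"dx":-0.13,"dy":-0.15,"dz":0.08,"rx":0,"ry":0,"rz":0,"gripper":0.55}]'
python3 look.py w3
```

```text
time: 3.88
tool_pos: [0.5078, 0.1081, 0.2358]
tool_rot: [-1.571, -0.0, 1.571]
contact_force: [0.0, -0.4, -0.7]
opening: 0.0576
3.875 [0.5078 0.1081 0.2358] [-1.5713e+00 -4.0000e-04  1.5707e+00] 0.05763080180489346 [ 0.  -0.4 -0.7]
```

View pics/w3.png

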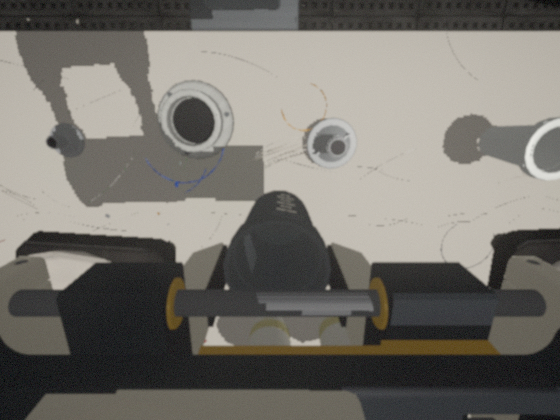

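Run:
```python
from h import *
im,d,cp=saved("w3")
crop("pics/w3.png",145,70,110,100,6,"pics/w3c.png")
H=hmap(cp,d)
m=(H[:,:,2]>.018)&(H[:,:,2]<.035); m[:70]=0;m[170:]=0;m[:,:145]=0;m[:,255:]=0
q=H[m]; print(m.sum(),np.median(q[:,2]),q[:,:2].min(0),q[:,:2].max(0),(q[:,:2].min(0)+q[:,:2].max(0))/2)
c=contour(im,(160,85,70,70),lambda g:g<70); print(c.min(0),c.max(0)); 
for z in (.026,.008): print(z,fitc(pts(cp,c,z)))
```

```text
1266 0.024444424429754225 [ 0.40188827 -0.02374009] [0.46947142 0.04512914] [0.43567984 0.01069452]
[174  99] [213 142]
0.026 (array([0.435477  , 0.01522177]), np.float64(0.0220704317438617), np.float64(0.0007272270304730237))
0.008 (array([0.43600556, 0.01043558]), np.float64(0.023204911251334805), np.float64(0.0007648732337865305))
```

View pics/w3c.png

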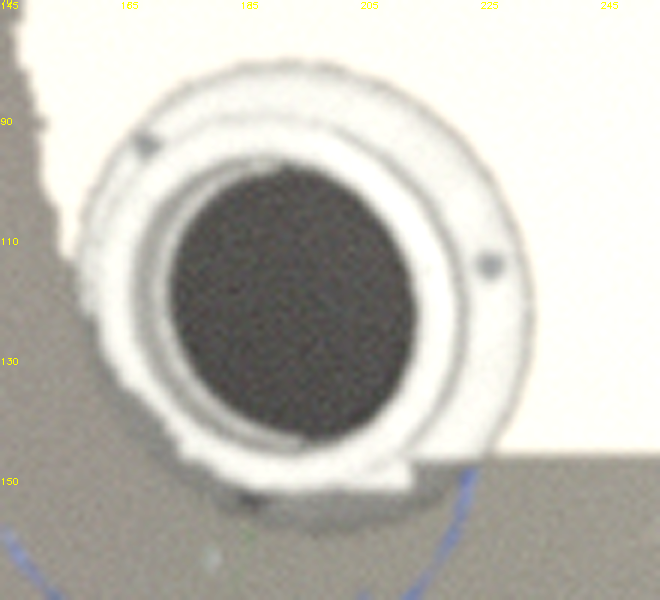

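```bash
python3 -m creep '[{"dx":-0.05,"dy":0,"dz":0.036,"rx":0,"ry":0,"rz":0,"gripper":0.55},{"dx":-0.097,"dy":0.03,"dz":0.071,"rx":0,"ry":0,"rz":0,"gripper":0.55},{"dx":-0.097,"dy":0.08,"dz":0.071,"rx":0,"ry":0,"rz":0,"gripper":0.55},{"dx":-0.097,"dy":0.105,"dz":0.071,"rx":0,"ry":0,"rz":0,"gripper":0.55},{"dx":-0.097,"dy":0.105,"dz":0.071,"rx":0,"ry":0,"rz":0,"gripper":0.55},{"dx":-0.097,"dy":0.105,"dz":0.071,"rx":0,"ry":0,"rz":0,"gripper":0.55}]'
python3 look.py w4
python3 - <<'E'
from h import *
p,d=read_camera("top"); cv2.imwrite("pics/top1.png",p[:,:,::-1]); crop("pics/top1.png",230,220,100,90,6,"pics/top1c.png")
E
```

```text
time: 4.68
tool_pos: [0.4375, 0.0112, 0.1315]
tool_rot: [-1.572, 0.0, 1.572]
contact_force: [0.1, -0.3, -0.6]
opening: 0.0576
4.675 [0.4375 0.0112 0.1315] [-1.5723e+00  1.0000e-04  1.5721e+00] 0.057577289441241894 [ 0.1 -0.3 -0.6]
```

View pics/w4.png

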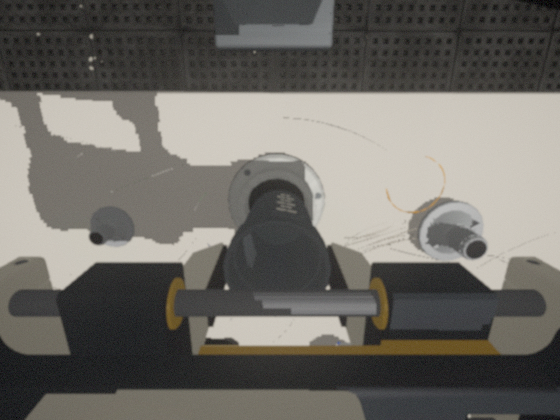

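```bash
python3 -m creep '[{"dx":0,"dy":0.01,"dz":0,"rx":0,"ry":0,"rz":0,"gripper":0.55},{"dx":0,"dy":0.02,"dz":0,"rx":0,"ry":0,"rz":0,"gripper":0.55},{"dx":0,"dy":0.028,"dz":0,"rx":0,"ry":0,"rz":0,"gripper":0.55},{"dx":0,"dy":0.034,"dz":0,"rx":0,"ry":0,"rz":0,"gripper":0.55},{"dx":0,"dy":0.037,"dz":0,"rx":0,"ry":0,"rz":0,"gripper":0.55},{"dx":0,"dy":0.037,"dz":0,"rx":0,"ry":0,"rz":0,"gripper":0.55}]'; python3 look.py w5
```

```text
time: 5.52
tool_pos: [0.4366, 0.0109, 0.0938]
tool_rot: [-1.571, -0.0, 1.571]
contact_force: [-0.7, 2.3, 0.1]
opening: 0.0575
5.525 [0.4366 0.0109 0.0938] [-1.5713e+00 -2.0000e-04  1.5709e+00] 0.057511298863921693 [-0.7  2.3  0.1]
```

View pics/w5.png

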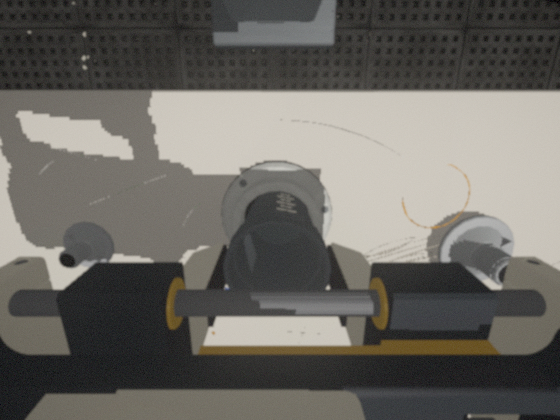

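```bash
python3 -m creep '[{"dx":0,"dy":0.001,"dz":0,"rx":0,"ry":0,"rz":0,"gripper":0.55},{"dx":0,"dy":0.001,"dz":0,"rx":0,"ry":0,"rz":0,"gripper":1},{"dx":0,"dy":0.001,"dz":0,"rx":0,"ry":0,"rz":0,"gripper":1},{"dx":0,"dy":0.001,"dz":0,"rx":0,"ry":0,"rz":0,"gripper":1},{"dx":0,"dy":0.001,"dz":0,"rx":0,"ry":0,"rz":0,"gripper":1},{"dx":0,"dy":-0.04,"dz":0,"rx":0,"ry":0,"rz":0,"gripper":1},{"dx":0,"dy":-0.1,"dz":0,"rx":0,"ry":0,"rz":0,"gripper":1},{"dx":0,"dy":-0.16,"dz":0,"rx":0,"ry":0,"rz":0,"gripper":1},{"dx":0,"dy":-0.16,"dz":0,"rx":0,"ry":0,"rz":0,"gripper":1},{"dx":0,"dy":-0.16,"dz":0,"rx":0,"ry":0,"rz":0,"gripper":1}]'; python3 look.py w6;  python3 - <<'E'
from h import *
im,d,cp=saved("w6")
crop("pics/w6.png",200,110,150,125,5,"pics/w6c.png")
H=hmap(cp,d)
m=(H[:,:,2]>.084)&(H[:,:,2]<.102); m[:110]=0;m[250:]=0;m[:,:200]=0;m[:,340:]=0
q=H[m]; print(m.sum(),np.median(q[:,2]),q[:,:2].min(0),q[:,:2].max(0),(q[:,:2].min(0)+q[:,:2].max(0))/2)
E
```

```text
time: 6.82
tool_pos: [0.4359, 0.0109, 0.2532]
tool_rot: [-1.57, -0.0, 1.571]
contact_force: [-0.2, -0.1, -0.9]
opening: 0.0919
6.825 [0.4359 0.0109 0.2532] [-1.5701e+00 -2.0000e-04  1.5709e+00] 0.09188631968419997 [-0.2 -0.1 -0.9]
651 0.09141493260417366 [ 0.40497466 -0.01823573] [0.4636493  0.04068156] [0.43431198 0.01122292]
```

View pics/w6c.png

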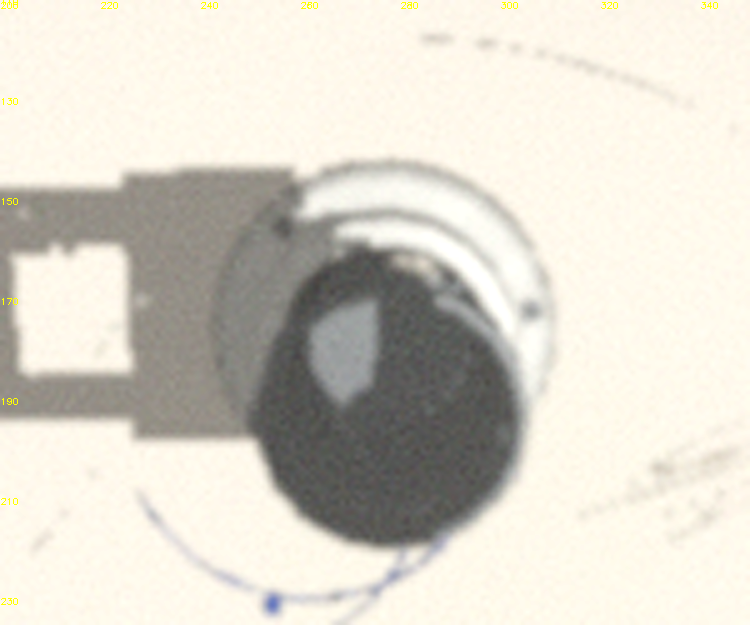

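Run:
```python
from h import *
im,d,cp=saved("w6")
c=contour(im,(235,197,80,40),lambda g:g<95); c=c[c[:,1]>198]
print(c.min(0),c.max(0),fitc(pts(cp,c,.093),.029),fitc(pts(cp,c,.093)))
# liner in this view? project
print(proj(cp,[.46,.375,.089]),proj(cp,[.46,.172,.05]))
```

```text
[253 199] [302 218] (array([0.43177864, 0.01160849]), 0.029, np.float64(0.0009673406211006322)) (array([0.43540545, 0.01171697]), np.float64(0.02600353022950902), np.float64(0.0003295094603537597))
[614.77049825 215.13489389] [410.74447889 204.58963262]
```

```bash
python3 -m creep '[{"dx":0.062,"dy":0,"dz":-0.004,"rx":0,"ry":0,"rz":0,"gripper":1},{"dx":0.124,"dy":0,"dz":-0.008,"rx":0,"ry":0,"rz":0,"gripper":1},{"dx":0.186,"dy":0,"dz":-0.012,"rx":0,"ry":0,"rz":0,"gripper":1},{"dx":0.248,"dy":0,"dz":-0.016,"rx":0,"ry":0,"rz":0,"gripper":1},{"dx":0.31,"dy":0,"dz":-0.02,"rx":0,"ry":0,"rz":0,"gripper":1},{"dx":0.364,"dy":0.02,"dz":-0.025,"rx":0,"ry":0,"rz":0,"gripper":1},{"dx":0.364,"dy":0.02,"dz":-0.025,"rx":0,"ry":0,"rz":0,"gripper":1},{"dx":0.364,"dy":0.02,"dz":-0.025,"rx":0,"ry":0,"rz":0,"gripper":1},{"dx":0.364,"dy":0.02,"dz":-0.025,"rx":0,"ry":0,"rz":0,"gripper":1}]'; python3 look.py w7;  python3 - <<'E'
from h import *
im,d,cp=saved("w7")
crop("pics/w7.png",200,110,150,125,5,"pics/w7c.png")
H=hmap(cp,d)
m=(H[:,:,2]>.076)&(H[:,:,2]<.102); m[:110]=0;m[250:]=0;m[:,:200]=0;m[:,340:]=0
q=H[m]; print(m.sum(),np.median(q[:,2]),q[:,:2].min(0),q[:,:2].max(0),(q[:,:2].min(0)+q[:,:2].max(0))/2)
c=contour(im,(230,120,100,110),lambda g:g>165); q=pts(cp,c,.089);print("liner",c.min(0),c.max(0),fitc(q),fitc(q,.03))
E
```

```text
time: 8.0
tool_pos: [0.4615, 0.3737, 0.2338]
tool_rot: [-1.571, 0.0, 1.57]
contact_force: [-0.4, -0.6, 0.4]
opening: 0.0923
8.0 [0.4615 0.3737 0.2338] [-1.5706e+00  3.0000e-04  1.5695e+00] 0.09230052902891595 [-0.4 -0.6  0.4]
1539 0.08750213361186582 [0.42989387 0.34519775] [0.4889443 0.404208 ] [0.45941909 0.37470287]
liner [293 173] [308 223] (array([0.46051879, 0.3753839 ]), np.float64(0.028331965881446052), np.float64(0.0036819088119860424)) (array([0.46371292, 0.42425477]), 0.03, np.float64(0.007166175443839104))
```

View pics/w7c.png

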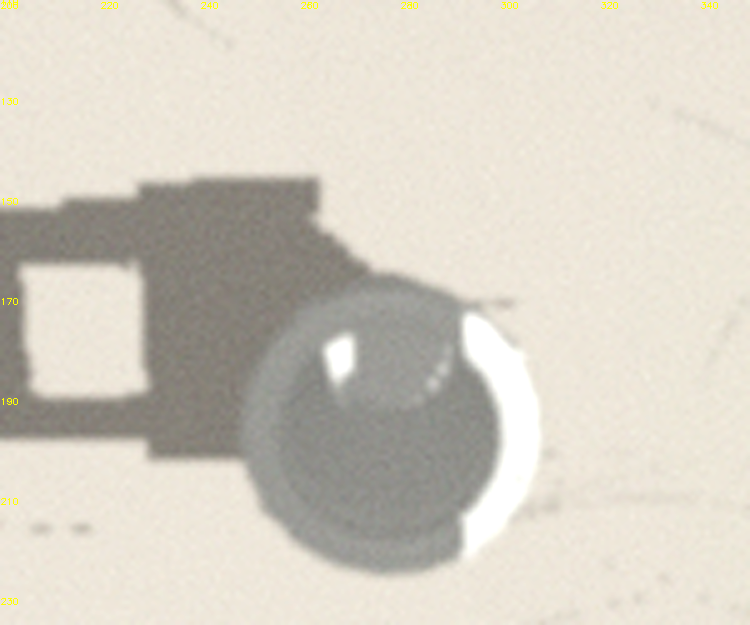

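```bash
python3 -m creep '[{"dx":0.001,"dy":0.06,"dz":0.0015,"rx":0,"ry":0,"rz":0,"gripper":1},{"dx":0.001,"dy":0.11,"dz":0.0015,"rx":0,"ry":0,"rz":0,"gripper":1},{"dx":0.001,"dy":0.139,"dz":0.0015,"rx":0,"ry":0,"rz":0,"gripper":1},{"dx":0.001,"dy":0.139,"dz":0.0015,"rx":0,"ry":0,"rz":0,"gripper":1},{"dx":0.001,"dy":0.139,"dz":0.0015,"rx":0,"ry":0,"rz":0,"gripper":0.58},{"dx":0.001,"dy":0.139,"dz":0.0015,"rx":0,"ry":0,"rz":0,"gripper":0.58},{"dx":0.001,"dy":0.139,"dz":0.0015,"rx":0,"ry":0,"rz":0,"gripper":0.58},{"dx":0.001,"dy":0.139,"dz":0.0015,"rx":0,"ry":0,"rz":0,"gripper":0.58},{"dx":0.001,"dy":0.139,"dz":0.0015,"rx":0,"ry":0,"rz":0,"gripper":0.58}]' 10
```

```text
time: 9.18
tool_pos: [0.4601, 0.376, 0.0954]
tool_rot: [-1.572, -0.001, 1.571]
contact_force: [-0.8, -1.2, 4.8]
opening: 0.0587
```

```bash
python3 -m creep '[{"dx":0,"dy":-0.05,"dz":0,"rx":0,"ry":0,"rz":0,"gripper":0.58},{"dx":0,"dy":-0.1,"dz":0,"rx":0,"ry":0,"rz":0,"gripper":0.58},{"dx":-0.04,"dy":-0.13,"dz":0,"rx":0,"ry":0,"rz":0,"gripper":0.58},{"dx":-0.095,"dy":-0.13,"dz":0.005,"rx":0,"ry":0,"rz":0,"gripper":0.58},{"dx":-0.15,"dy":-0.13,"dz":0.01,"rx":0,"ry":0,"rz":0,"gripper":0.58},{"dx":-0.205,"dy":-0.13,"dz":0.015,"rx":0,"ry":0,"rz":0,"gripper":0.58},{"dx":-0.26,"dy":-0.13,"dz":0.02,"rx":0,"ry":0,"rz":0,"gripper":0.58},{"dx":-0.31,"dy":-0.13,"dz":0.025,"rx":0,"ry":0,"rz":0,"gripper":0.58},{"dx":-0.35,"dy":-0.13,"dz":0.025,"rx":0,"ry":0,"rz":0,"gripper":0.58},{"dx":-0.365,"dy":-0.13,"dz":0.025,"rx":0,"ry":0,"rz":0,"gripper":0.58},{"dx":-0.365,"dy":-0.13,"dz":0.025,"rx":0,"ry":0,"rz":0,"gripper":0.58},{"dx":-0.365,"dy":-0.11,"dz":0.025,"rx":0,"ry":0,"rz":0,"gripper":0.58},{"dx":-0.365,"dy":-0.11,"dz":0.025,"rx":0,"ry":0,"rz":0,"gripper":0.58},{"dx":-0.365,"dy":-0.11,"dz":0.025,"rx":0,"ry":0,"rz":0,"gripper":0.58}]'; python3 look.py w8
python3 - <<'E'
from h import *
p,d=read_camera("scene"); cv2.imwrite("pics/scene1.png",p[:,:,::-1]); crop("pics/scene1.png",170,150,130,120,5,"pics/scene1c.png")
E
```

```text
time: 10.92
tool_pos: [0.4351, 0.0117, 0.2051]
tool_rot: [-1.571, -0.0, 1.572]
contact_force: [-0.6, -0.1, -0.5]
opening: 0.0588
10.925 [0.4351 0.0117 0.2051] [-1.5711e+00 -3.0000e-04  1.5724e+00] 0.05882991096446815 [-0.6 -0.1 -0.5]
```

View pics/w8.png

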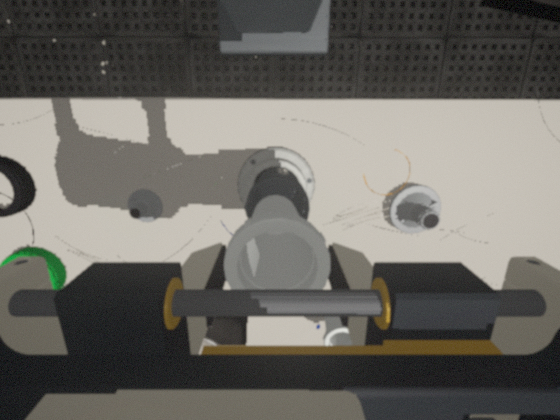

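View pics/scene1c.png

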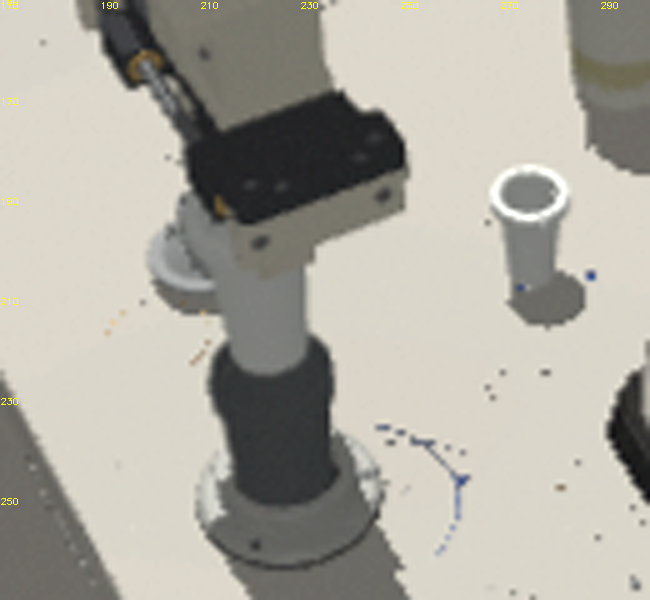

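```bash
python3 -m creep '[{"dx":0,"dy":0.02,"dz":0,"rx":0,"ry":0,"rz":0,"gripper":0.58},{"dx":0,"dy":0.035,"dz":0,"rx":0,"ry":0,"rz":0,"gripper":0.58},{"dx":0,"dy":0.05,"dz":0,"rx":0,"ry":0,"rz":0,"gripper":0.58},{"dx":0,"dy":0.06,"dz":0,"rx":0,"ry":0,"rz":0,"gripper":0.58},{"dx":0,"dy":0.07,"dz":0,"rx":0,"ry":0,"rz":0,"gripper":0.58},{"dx":0,"dy":0.078,"dz":0,"rx":0,"ry":0,"rz":0,"gripper":0.58},{"dx":0,"dy":0.084,"dz":0,"rx":0,"ry":0,"rz":0,"gripper":0.58},{"dx":0,"dy":0.084,"dz":0,"rx":0,"ry":0,"rz":0,"gripper":0.58}]'
```

```text
time: 12.02
tool_pos: [0.4347, 0.0109, 0.1204]
tool_rot: [-1.57, -0.0, 1.571]
contact_force: [0.6, 0.1, -0.5]
opening: 0.0587
```

```bash
python3 -m creep '[{"dx":0,"dy":0.003,"dz":0,"rx":0,"ry":0,"rz":0,"gripper":0.58},{"dx":0,"dy":0.006,"dz":0,"rx":0,"ry":0,"rz":0,"gripper":0.58},{"dx":0,"dy":0.008,"dz":0,"rx":0,"ry":0,"rz":0,"gripper":0.58},{"dx":0,"dy":0.009,"dz":0,"rx":0,"ry":0,"rz":0,"gripper":0.58},{"dx":0,"dy":0.009,"dz":0,"rx":0,"ry":0,"rz":0,"gripper":0.58}]'; python3 look.py w9
```

```text
time: 12.65
tool_pos: [0.435, 0.011, 0.1119]
tool_rot: [-1.571, -0.0, 1.571]
contact_force: [-0.5, 2.1, 2.7]
opening: 0.059
12.65 [0.435  0.011  0.1119] [-1.5711e+00 -4.0000e-04  1.5709e+00] 0.05902774303615971 [-0.5  2.1  2.7]
```

View pics/w9.png

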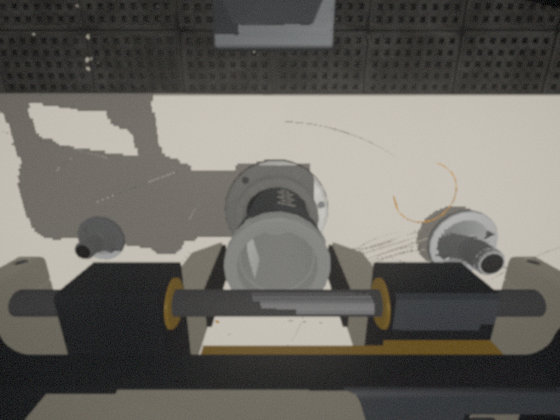

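Seated (2.7 N contact at the expected height). Release and rise to inspect.

```bash
python3 -m creep '[{"dx":0,"dy":0.0005,"dz":0,"rx":0,"ry":0,"rz":0,"gripper":0.7},{"dx":0,"dy":0.0005,"dz":0,"rx":0,"ry":0,"rz":0,"gripper":1},{"dx":0,"dy":0.0005,"dz":0,"rx":0,"ry":0,"rz":0,"gripper":1},{"dx":0,"dy":0.0005,"dz":0,"rx":0,"ry":0,"rz":0,"gripper":1},{"dx":0,"dy":-0.03,"dz":0,"rx":0,"ry":0,"rz":0,"gripper":1},{"dx":0,"dy":-0.09,"dz":0,"rx":0,"ry":0,"rz":0,"gripper":1},{"dx":0,"dy":-0.14,"dz":0,"rx":0,"ry":0,"rz":0,"gripper":1},{"dx":0,"dy":-0.14,"dz":0,"rx":0,"ry":0,"rz":0,"gripper":1},{"dx":0,"dy":-0.14,"dz":0,"rx":0,"ry":0,"rz":0,"gripper":1}]'; python3 look.py w10;  python3 - <<'E'
from h import *
im,d,cp=saved("w10")
crop("pics/w10.png",200,110,150,125,5,"pics/w10c.png")
H=hmap(cp,d)
m=(H[:,:,2]>.094)&(H[:,:,2]<.12); m[:110]=0;m[250:]=0;m[:,:200]=0;m[:,340:]=0
q=H[m]; print(m.sum(),np.median(q[:,2]),q[:,:2].min(0),q[:,:2].max(0),(q[:,:2].min(0)+q[:,:2].max(0))/2)
E
```

```text
time: 13.82
tool_pos: [0.4344, 0.0109, 0.251]
tool_rot: [-1.57, -0.0, 1.571]
contact_force: [-0.3, 0.2, -0.9]
opening: 0.092
13.825 [0.4344 0.0109 0.251 ] [-1.5699e+00 -2.0000e-04  1.5710e+00] 0.09200391238610699 [-0.3  0.2 -0.9]
1419 0.10349624132901714 [ 0.40482609 -0.01863359] [0.4640936  0.04054261] [0.43445985 0.01095451]
```

View pics/w10c.png

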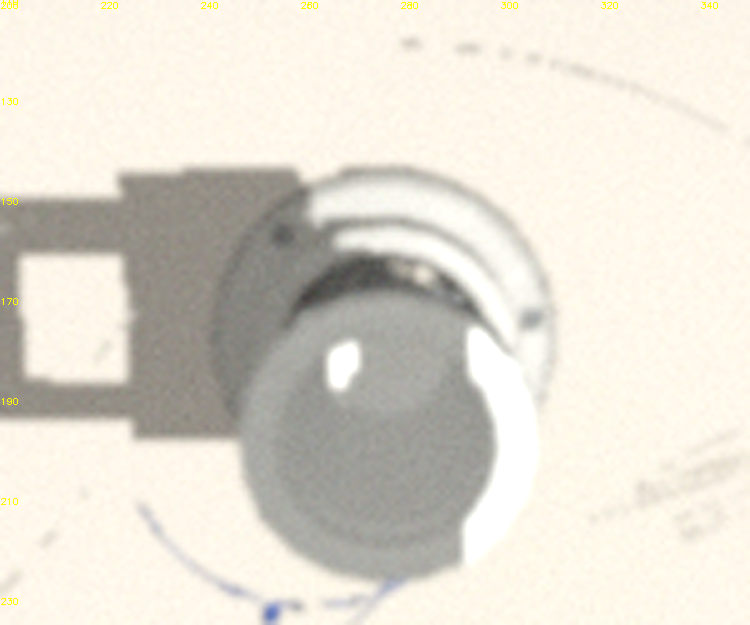

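```bash
python3 -m creep '[{"dx":0.06,"dy":0,"dz":-0.01,"rx":0,"ry":0,"rz":0,"gripper":1},{"dx":0.12,"dy":0,"dz":-0.02,"rx":0,"ry":0,"rz":0,"gripper":1},{"dx":0.161,"dy":0.03,"dz":-0.0255,"rx":0,"ry":0,"rz":0,"gripper":1},{"dx":0.161,"dy":0.05,"dz":-0.0255,"rx":0,"ry":0,"rz":0,"gripper":1},{"dx":0.161,"dy":0.05,"dz":-0.0255,"rx":0,"ry":0,"rz":0,"gripper":1},{"dx":0.161,"dy":0.05,"dz":-0.0255,"rx":0,"ry":0,"rz":0,"gripper":1}]'; python3 look.py w11;  python3 - <<'E'
from h import *
im,d,cp=saved("w11")
crop("pics/w11.png",200,110,150,125,5,"pics/w11c.png")
H=hmap(cp,d)
for lo,hi in((.04,.06),(.008,.018)):
  m=(H[:,:,2]>lo)&(H[:,:,2]<hi); m[:100]=0;m[240:]=0;m[:,:200]=0;m[:,340:]=0
  q=H[m]; print(m.sum(),np.median(q[:,2]),q[:,:2].min(0),q[:,:2].max(0),(q[:,:2].min(0)+q[:,:2].max(0))/2)
E
```

```text
time: 14.62
tool_pos: [0.4604, 0.1715, 0.2017]
tool_rot: [-1.57, 0.0, 1.57]
contact_force: [-0.2, -0.8, -0.3]
opening: 0.092
14.625 [0.4604 0.1715 0.2017] [-1.5702e+00  2.0000e-04  1.5704e+00] 0.09200747451829154 [-0.2 -0.8 -0.3]
383 0.04873437100731304 [0.45009906 0.16270986] [0.47179188 0.18436796] [0.46094547 0.17353891]
1340 0.013129731408849793 [0.43199095 0.1437122 ] [0.49052093 0.20271405] [0.46125594 0.17321313]
```

View pics/w11c.png

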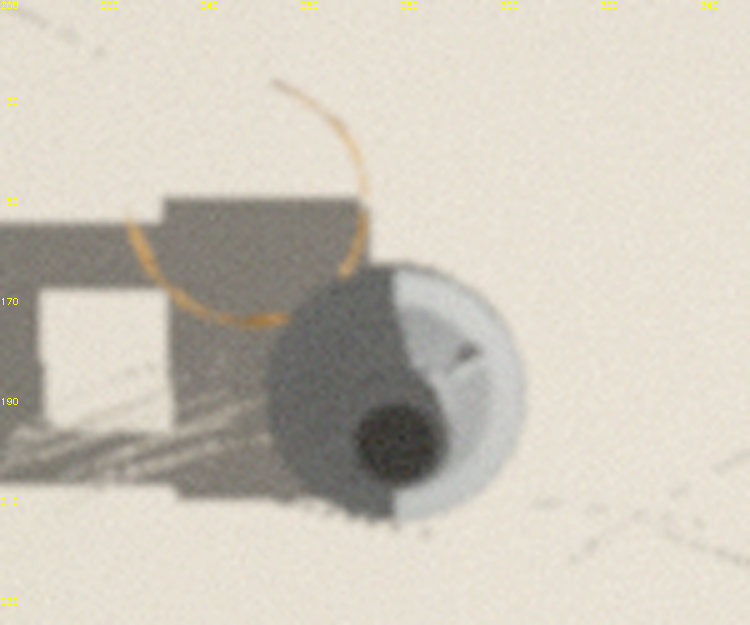

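```bash
python3 -m creep '[{"dx":0.002,"dy":0.06,"dz":-0.001,"rx":0,"ry":0,"rz":0,"gripper":1},{"dx":0.002,"dy":0.115,"dz":-0.001,"rx":0,"ry":0,"rz":0,"gripper":1},{"dx":0.002,"dy":0.145,"dz":-0.001,"rx":0,"ry":0,"rz":0,"gripper":0.8},{"dx":0.002,"dy":0.157,"dz":-0.001,"rx":0,"ry":0,"rz":0,"gripper":0.6},{"dx":0.002,"dy":0.157,"dz":-0.001,"rx":0,"ry":0,"rz":0,"gripper":0.4},{"dx":0.002,"dy":0.157,"dz":-0.001,"rx":0,"ry":0,"rz":0,"gripper":0.15},{"dx":0.002,"dy":0.157,"dz":-0.001,"rx":0,"ry":0,"rz":0,"gripper":0.15},{"dx":0.002,"dy":0.157,"dz":-0.001,"rx":0,"ry":0,"rz":0,"gripper":0.15},{"dx":0.002,"dy":0.157,"dz":-0.001,"rx":0,"ry":0,"rz":0,"gripper":0.15},{"dx":0.002,"dy":0.157,"dz":-0.001,"rx":0,"ry":0,"rz":0,"gripper":0.15},{"dx":0.002,"dy":0.157,"dz":-0.001,"rx":0,"ry":0,"rz":0,"gripper":0.15}]' 12
```

```text
time: 16.05
tool_pos: [0.4614, 0.1739, 0.0448]
tool_rot: [-1.571, -0.0, 1.571]
contact_force: [-0.2, -0.4, 1.4]
opening: 0.0213
```

```bash
python3 -m creep '[{"dx":0,"dy":-0.05,"dz":0,"rx":0,"ry":0,"rz":0,"gripper":0.15},{"dx":0,"dy":-0.1,"dz":0,"rx":0,"ry":0,"rz":0,"gripper":0.15},{"dx":0,"dy":-0.15,"dz":0,"rx":0,"ry":0,"rz":0,"gripper":0.15},{"dx":-0.05,"dy":-0.15,"dz":0.008,"rx":0,"ry":0,"rz":0,"gripper":0.15},{"dx":-0.1,"dy":-0.15,"dz":0.016,"rx":0,"ry":0,"rz":0,"gripper":0.15},{"dx":-0.145,"dy":-0.15,"dz":0.0265,"rx":0,"ry":0,"rz":0,"gripper":0.15},{"dx":-0.1627,"dy":-0.15,"dz":0.0265,"rx":0,"ry":0,"rz":0,"gripper":0.15},{"dx":-0.1627,"dy":-0.15,"dz":0.0265,"rx":0,"ry":0,"rz":0,"gripper":0.15},{"dx":-0.1627,"dy":-0.13,"dz":0.0265,"rx":0,"ry":0,"rz":0,"gripper":0.15},{"dx":-0.1627,"dy":-0.113,"dz":0.0265,"rx":0,"ry":0,"rz":0,"gripper":0.15},{"dx":-0.1627,"dy":-0.113,"dz":0.0265,"rx":0,"ry":0,"rz":0,"gripper":0.15},{"dx":-0.1627,"dy":-0.113,"dz":0.0265,"rx":0,"ry":0,"rz":0,"gripper":0.15}]'; python3 look.py w12
python3 - <<'E'
from h import *
p,d=read_camera("scene"); cv2.imwrite("pics/scene2.png",p[:,:,::-1]); crop("pics/scene2.png",170,150,130,120,5,"pics/scene2c.png")
E
```

```text
time: 17.55
tool_pos: [0.4352, 0.0116, 0.1582]
tool_rot: [-1.571, -0.0, 1.572]
contact_force: [-0.4, -0.0, -0.3]
opening: 0.0216
17.55 [0.4352 0.0116 0.1582] [-1.5714e+00 -1.0000e-04  1.5718e+00] 0.021573008263391775 [-0.4 -0.  -0.3]
```

View pics/w12.png

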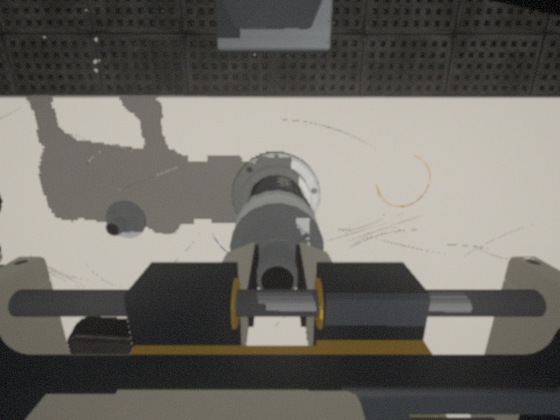

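View pics/scene2c.png

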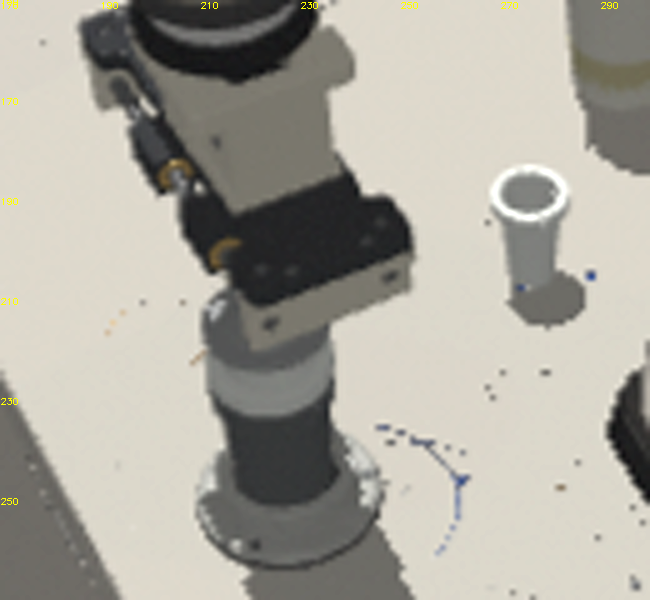

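Well aligned. Lower (dy 18 mm to seat).

```bash
python3 -m creep '[{"dx":0,"dy":0.004,"dz":0,"rx":0,"ry":0,"rz":0,"gripper":0.15},{"dx":0,"dy":0.008,"dz":0,"rx":0,"ry":0,"rz":0,"gripper":0.15},{"dx":0,"dy":0.012,"dz":0,"rx":0,"ry":0,"rz":0,"gripper":0.15},{"dx":0,"dy":0.015,"dz":0,"rx":0,"ry":0,"rz":0,"gripper":0.15},{"dx":0,"dy":0.017,"dz":0,"rx":0,"ry":0,"rz":0,"gripper":0.15},{"dx":0,"dy":0.0185,"dz":0,"rx":0,"ry":0,"rz":0,"gripper":0.15},{"dx":0,"dy":0.0185,"dz":0,"rx":0,"ry":0,"rz":0,"gripper":0.15}]'; python3 look.py w13
```

```text
time: 18.52
tool_pos: [0.4352, 0.0111, 0.1397]
tool_rot: [-1.572, 0.0, 1.571]
contact_force: [-1.3, 0.7, 4.2]
opening: 0.0213
18.525 [0.4352 0.0111 0.1397] [-1.5718  0.      1.571 ] 0.021341633379233883 [-1.3  0.7  4.2]
```

View pics/w13.png

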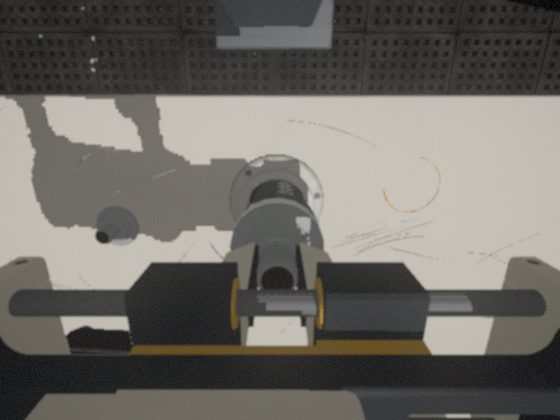

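```bash
python3 -m creep '[{"dx":0,"dy":0,"dz":0,"rx":0,"ry":0,"rz":0,"gripper":0.3},{"dx":0,"dy":0,"dz":0,"rx":0,"ry":0,"rz":0,"gripper":0.6},{"dx":0,"dy":0,"dz":0,"rx":0,"ry":0,"rz":0,"gripper":1},{"dx":0,"dy":0,"dz":0,"rx":0,"ry":0,"rz":0,"gripper":1},{"dx":0,"dy":-0.03,"dz":0,"rx":0,"ry":0,"rz":0,"gripper":1},{"dx":0,"dy":-0.09,"dz":0,"rx":0,"ry":0,"rz":0,"gripper":1},{"dx":0,"dy":-0.14,"dz":0,"rx":0,"ry":0,"rz":0,"gripper":1},{"dx":0,"dy":-0.14,"dz":0,"rx":0,"ry":0,"rz":0,"gripper":1},{"dx":0,"dy":-0.14,"dz":0,"rx":0,"ry":0,"rz":0,"gripper":1}]'; python3 look.py w14;  python3 - <<'E'
from h import *
im,d,cp=saved("w14")
crop("pics/w14.png",200,110,150,125,5,"pics/w14c.png")
H=hmap(cp,d)
for lo,hi in((.135,.155),(.1025,.113)):
  m=(H[:,:,2]>lo)&(H[:,:,2]<hi); m[:100]=0;m[240:]=0;m[:,:200]=0;m[:,340:]=0
  q=H[m]; print(m.sum(),np.median(q[:,2]),q[:,:2].min(0),q[:,:2].max(0),(q[:,:2].min(0)+q[:,:2].max(0))/2)
A=np.c_[q[:,:2]-q[:,:2].mean(0),np.ones(len(q))];print("tilt",np.linalg.lstsq(A,q[:,2],rcond=None)[0])
E
```

```text
time: 19.7
tool_pos: [0.4344, 0.0112, 0.2785]
tool_rot: [-1.57, -0.0, 1.571]
contact_force: [-1.0, -0.0, -0.9]
opening: 0.0917
19.7 [0.4344 0.0112 0.2785] [-1.5698e+00 -2.0000e-04  1.5710e+00] 0.09165220217254727 [-1.  -0.  -0.9]
423 0.14380420588246112 [4.23600018e-01 6.43848813e-05] [0.44508723 0.02147362] [0.43434363 0.010769  ]
1461 0.10814018566409245 [ 0.4048154  -0.01828672] [0.46414749 0.03990086] [0.43448144 0.01080707]
tilt [-0.00404012  0.00094579  0.10843866]
```

View pics/w14c.png

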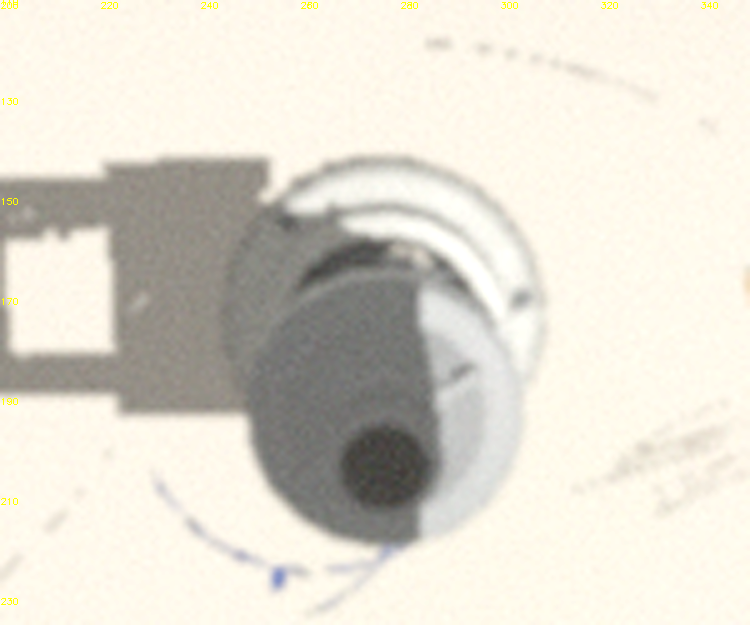

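```bash
python3 -m creep '[{"dx":-0.06,"dy":0,"dz":0,"rx":0,"ry":0,"rz":0,"gripper":1},{"dx":-0.12,"dy":0,"dz":0,"rx":0,"ry":0,"rz":0,"gripper":1},{"dx":-0.18,"dy":0,"dz":0,"rx":0,"ry":0,"rz":0,"gripper":1},{"dx":-0.24,"dy":0.02,"dz":0,"rx":0,"ry":0,"rz":0,"gripper":1},{"dx":-0.29,"dy":0.05,"dz":0,"rx":0,"ry":0,"rz":0,"gripper":1},{"dx":-0.316,"dy":0.08,"dz":0,"rx":0,"ry":0,"rz":0,"gripper":1},{"dx":-0.316,"dy":0.08,"dz":0,"rx":0,"ry":0,"rz":0,"gripper":1},{"dx":-0.316,"dy":0.08,"dz":0,"rx":0,"ry":0,"rz":0,"gripper":1},{"dx":-0.316,"dy":0.08,"dz":0,"rx":0,"ry":0,"rz":0,"gripper":1}]'; python3 look.py w15;  python3 - <<'E'
from h import *
im,d,cp=saved("w15")
H=hmap(cp,d)
for lo,hi in((.012,.03),):
  m=(H[:,:,2]>lo)&(H[:,:,2]<hi); m[:100]=0;m[240:]=0;m[:,:200]=0;m[:,340:]=0
  q=H[m]; print(m.sum(),np.median(q[:,2]),q[:,:2].min(0),q[:,:2].max(0),(q[:,:2].min(0)+q[:,:2].max(0))/2)
c=contour(im,(220,120,120,115),lambda g:g<55); q=pts(cp,c,.022);print(c.min(0),c.max(0),fitc(q))
E
```

```text
time: 20.88
tool_pos: [0.4355, -0.304, 0.2003]
tool_rot: [-1.572, 0.001, 1.572]
contact_force: [-0.4, 1.1, 1.4]
opening: 0.0918
20.875 [ 0.4355 -0.304   0.2003] [-1.5721e+00  8.0000e-04  1.5724e+00] 0.0917696260956446 [-0.4  1.1  1.4]
1475 0.020732238640986778 [ 0.40010677 -0.34354348] [ 0.46894412 -0.27451397] [ 0.43452545 -0.30902872]
[243 157] [281 216] (array([ 0.43300693, -0.30926426]), np.float64(0.030422371990611045), np.float64(0.003116783094968229))
```

View pics/w15.png

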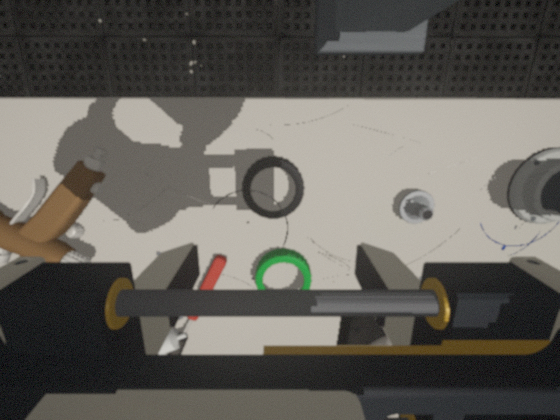

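```bash
python3 -m creep '[{"dx":-0.005,"dy":0.06,"dz":0.0005,"rx":0,"ry":0,"rz":0,"gripper":1},{"dx":-0.005,"dy":0.12,"dz":0.0005,"rx":0,"ry":0,"rz":0,"gripper":1},{"dx":-0.005,"dy":0.155,"dz":0.0005,"rx":0,"ry":0,"rz":0,"gripper":1},{"dx":-0.005,"dy":0.17,"dz":0.0005,"rx":0,"ry":0,"rz":0,"gripper":1},{"dx":-0.005,"dy":0.178,"dz":0.0005,"rx":0,"ry":0,"rz":0,"gripper":1},{"dx":-0.005,"dy":0.178,"dz":0.0005,"rx":0,"ry":0,"rz":0,"gripper":1},{"dx":-0.005,"dy":0.178,"dz":0.0005,"rx":0,"ry":0,"rz":0,"gripper":0.68},{"dx":-0.005,"dy":0.178,"dz":0.0005,"rx":0,"ry":0,"rz":0,"gripper":0.68},{"dx":-0.005,"dy":0.178,"dz":0.0005,"rx":0,"ry":0,"rz":0,"gripper":0.68},{"dx":-0.005,"dy":0.178,"dz":0.0005,"rx":0,"ry":0,"rz":0,"gripper":0.68},{"dx":-0.005,"dy":0.178,"dz":0.0005,"rx":0,"ry":0,"rz":0,"gripper":0.68}]' 10; python3 look.py w16
```

```text
time: 22.3
tool_pos: [0.4347, -0.3101, 0.0218]
tool_rot: [-1.572, 0.001, 1.571]
contact_force: [-0.4, 0.4, 6.7]
opening: 0.0701
22.3 [ 0.4347 -0.3101  0.0218] [-1.5716e+00  6.0000e-04  1.5710e+00] 0.07008030496504634 [-0.4  0.4  6.7]
```

View pics/w16.png

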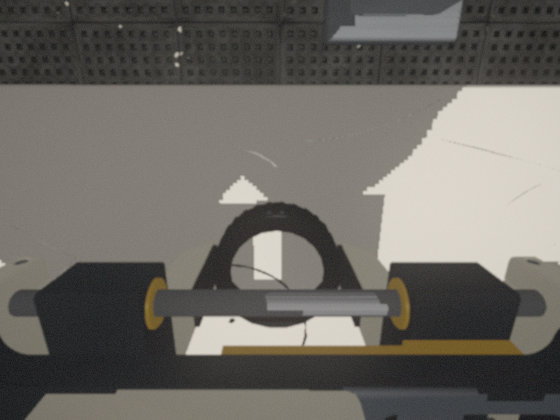

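```bash
python3 -m creep '[{"dx":0,"dy":-0.05,"dz":0,"rx":0,"ry":0,"rz":0,"gripper":0.68},{"dx":0,"dy":-0.1,"dz":0,"rx":0,"ry":0,"rz":0,"gripper":0.68},{"dx":0,"dy":-0.15,"dz":0,"rx":0,"ry":0,"rz":0,"gripper":0.68},{"dx":0,"dy":-0.19,"dz":0,"rx":0,"ry":0,"rz":0,"gripper":0.68},{"dx":0.05,"dy":-0.19,"dz":0,"rx":0,"ry":0,"rz":0,"gripper":0.68},{"dx":0.1,"dy":-0.19,"dz":0,"rx":0,"ry":0,"rz":0,"gripper":0.68},{"dx":0.15,"dy":-0.19,"dz":0,"rx":0,"ry":0,"rz":0,"gripper":0.68},{"dx":0.2,"dy":-0.19,"dz":0,"rx":0,"ry":0,"rz":0,"gripper":0.68},{"dx":0.25,"dy":-0.19,"dz":0,"rx":0,"ry":0,"rz":0,"gripper":0.68},{"dx":0.29,"dy":-0.19,"dz":0,"rx":0,"ry":0,"rz":0,"gripper":0.68},{"dx":0.315,"dy":-0.19,"dz":0,"rx":0,"ry":0,"rz":0,"gripper":0.68},{"dx":0.321,"dy":-0.19,"dz":0,"rx":0,"ry":0,"rz":0,"gripper":0.68},{"dx":0.321,"dy":-0.19,"dz":0,"rx":0,"ry":0,"rz":0,"gripper":0.68},{"dx":0.321,"dy":-0.19,"dz":0,"rx":0,"ry":0,"rz":0,"gripper":0.68}]'; python3 look.py w17
python3 - <<'E'
from h import *
p,d=read_camera("scene"); cv2.imwrite("pics/scene3.png",p[:,:,::-1]); crop("pics/scene3.png",170,150,130,120,5,"pics/scene3c.png")
E
```

```text
time: 24.1
tool_pos: [0.4345, 0.0103, 0.2111]
tool_rot: [-1.571, 0.0, 1.57]
contact_force: [0.9, 0.2, -0.1]
opening: 0.0698
24.1 [0.4345 0.0103 0.2111] [-1.5707e+00  2.0000e-04  1.5700e+00] 0.06978165727169763 [ 0.9  0.2 -0.1]
```

View pics/w17.png

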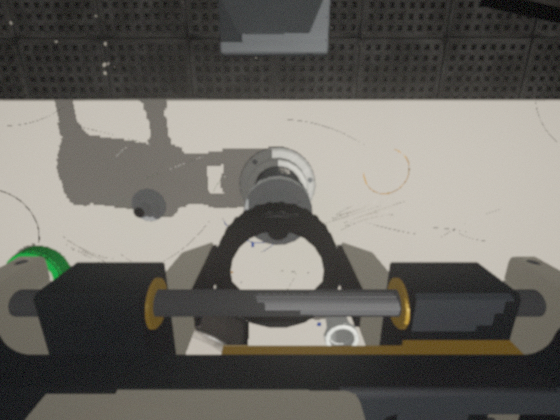

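View pics/scene3c.png

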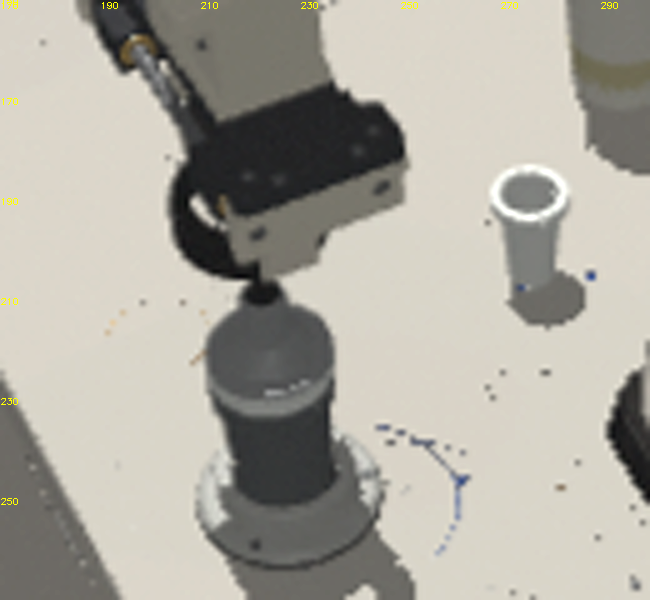

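```bash
python3 -m creep '[{"dx":0.0005,"dy":0.02,"dz":-0.0003,"rx":0,"ry":0,"rz":0,"gripper":0.68},{"dx":0.0005,"dy":0.04,"dz":-0.0003,"rx":0,"ry":0,"rz":0,"gripper":0.68},{"dx":0.0005,"dy":0.055,"dz":-0.0003,"rx":0,"ry":0,"rz":0,"gripper":0.68},{"dx":0.0005,"dy":0.068,"dz":-0.0003,"rx":0,"ry":0,"rz":0,"gripper":0.68},{"dx":0.0005,"dy":0.075,"dz":-0.0003,"rx":0,"ry":0,"rz":0,"gripper":0.68},{"dx":0.0005,"dy":0.075,"dz":-0.0003,"rx":0,"ry":0,"rz":0,"gripper":0.68}]'; python3 look.py w18
```

```text
time: 24.95
tool_pos: [0.4346, 0.0115, 0.136]
tool_rot: [-1.57, -0.0, 1.571]
contact_force: [0.1, 0.9, 0.4]
opening: 0.0696
24.95 [0.4346 0.0115 0.136 ] [-1.5702e+00 -2.0000e-04  1.5708e+00] 0.06964030152158741 [0.1 0.9 0.4]
```

View pics/w18.png

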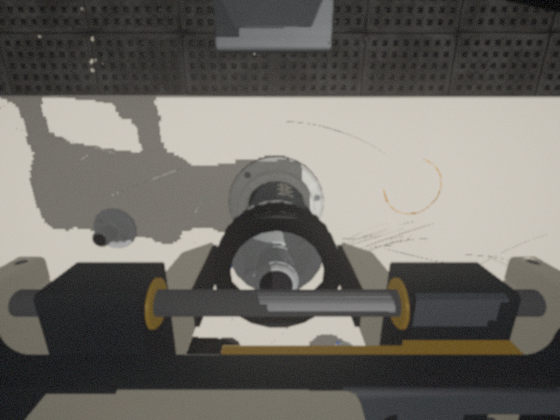

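Spout is centred in the collar hole. Lower the remaining ~23 mm.

```bash
python3 -m creep '[{"dx":-0.0003,"dy":0.005,"dz":0,"rx":0,"ry":0,"rz":0,"gripper":0.68},{"dx":-0.0003,"dy":0.01,"dz":0,"rx":0,"ry":0,"rz":0,"gripper":0.68},{"dx":-0.0003,"dy":0.015,"dz":0,"rx":0,"ry":0,"rz":0,"gripper":0.68},{"dx":-0.0003,"dy":0.019,"dz":0,"rx":0,"ry":0,"rz":0,"gripper":0.68},{"dx":-0.0003,"dy":0.0215,"dz":0,"rx":0,"ry":0,"rz":0,"gripper":0.68},{"dx":-0.0003,"dy":0.023,"dz":0,"rx":0,"ry":0,"rz":0,"gripper":0.68},{"dx":-0.0003,"dy":0.023,"dz":0,"rx":0,"ry":0,"rz":0,"gripper":0.68}]'; python3 look.py w19
```

```text
time: 25.88
tool_pos: [0.4347, 0.0114, 0.1132]
tool_rot: [-1.571, -0.0, 1.571]
contact_force: [-0.5, -0.2, 0.2]
opening: 0.0697
25.875 [0.4347 0.0114 0.1132] [-1.5708e+00 -1.0000e-04  1.5710e+00] 0.06972831926822402 [-0.5 -0.2  0.2]
```

View pics/w19.png

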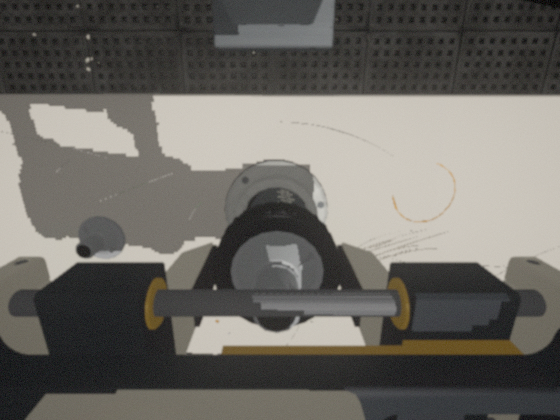

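```bash
python3 -m creep '[{"dx":0,"dy":0.0006,"dz":0,"rx":0,"ry":0,"rz":0,"gripper":0.68},{"dx":0,"dy":0.0012,"dz":0,"rx":0,"ry":0,"rz":0,"gripper":0.68},{"dx":0,"dy":0.0012,"dz":0,"rx":0,"ry":0,"rz":0,"gripper":0.68}]'
```

```text
time: 26.3
tool_pos: [0.435, 0.0113, 0.1127]
tool_rot: [-1.572, 0.0, 1.571]
contact_force: [-1.3, -0.4, 7.0]
opening: 0.0697
```

Contact (7 N): seated. Release and retreat.

```bash
python3 -m creep '[{"dx":0,"dy":-0.0004,"dz":0,"rx":0,"ry":0,"rz":0,"gripper":0.8},{"dx":0,"dy":-0.0004,"dz":0,"rx":0,"ry":0,"rz":0,"gripper":1},{"dx":0,"dy":-0.0004,"dz":0,"rx":0,"ry":0,"rz":0,"gripper":1},{"dx":0,"dy":-0.0004,"dz":0,"rx":0,"ry":0,"rz":0,"gripper":1},{"dx":0,"dy":-0.03,"dz":0,"rx":0,"ry":0,"rz":0,"gripper":1},{"dx":0,"dy":-0.09,"dz":0,"rx":0,"ry":0,"rz":0,"gripper":1},{"dx":0,"dy":-0.15,"dz":0,"rx":0,"ry":0,"rz":0,"gripper":1},{"dx":0,"dy":-0.165,"dz":0,"rx":0,"ry":0,"rz":0,"gripper":1},{"dx":0,"dy":-0.165,"dz":0,"rx":0,"ry":0,"rz":0,"gripper":1},{"dx":0,"dy":-0.165,"dz":0,"rx":0,"ry":0,"rz":0,"gripper":1}]'; python3 look.py w20;  python3 - <<'E'
from h import *
im,d,cp=saved("w20")
crop("pics/w20.png",200,110,150,125,5,"pics/w20c.png")
H=hmap(cp,d)
for lo,hi in((.135,.155),(.1095,.118)):
  m=(H[:,:,2]>lo)&(H[:,:,2]<hi); m[:100]=0;m[245:]=0;m[:,:200]=0;m[:,340:]=0
  q=H[m]; print(m.sum(),np.median(q[:,2]),q[:,:2].min(0),q[:,:2].max(0),(q[:,:2].min(0)+q[:,:2].max(0))/2)
r=np.hypot(q[:,0]-.4345,q[:,1]-.011); q=q[(r>.026)&(r<.034)]
A=np.c_[q[:,:2]-q[:,:2].mean(0),np.ones(len(q))];print("tilt",np.linalg.lstsq(A,q[:,2],rcond=None)[0])
p,d=read_camera("scene"); cv2.imwrite("pics/scene4.png",p[:,:,::-1]); crop("pics/scene4.png",150,110,160,190,3,"pics/scene4c.png")
E
```

```text
time: 27.55
tool_pos: [0.434, 0.0114, 0.2758]
tool_rot: [-1.569, -0.0, 1.571]
contact_force: [-0.4, 0.3, -0.0]
opening: 0.0918
27.55 [0.434  0.0114 0.2758] [-1.5685e+00 -5.0000e-04  1.5710e+00] 0.09184234835656606 [-0.4  0.3 -0. ]
426 0.1438497471717829 [0.4241433  0.00043378] [0.44572392 0.02164372] [0.43493361 0.01103875]
2120 0.11185655543559689 [ 0.40114003 -0.02278087] [0.46780564 0.04508746] [0.43447284 0.0111533 ]
tilt [ 0.00150988 -0.0003414   0.11176161]
```

View pics/w20c.png

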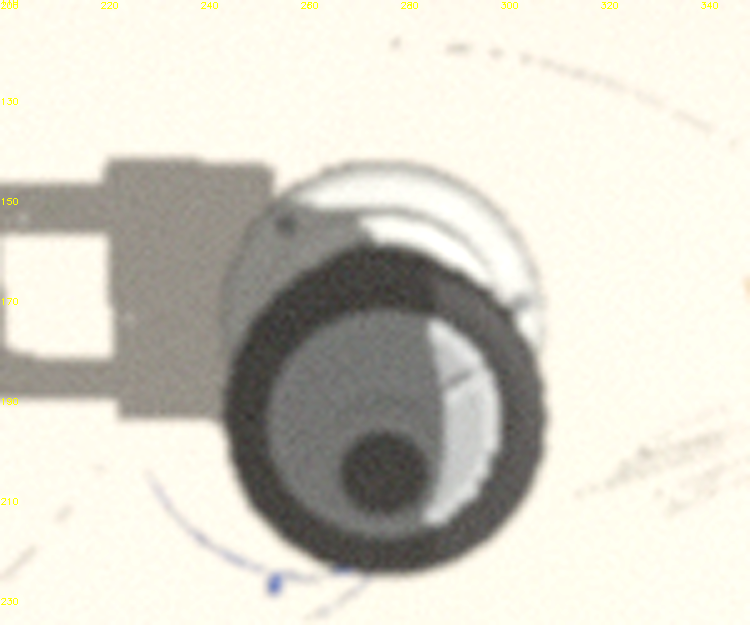

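View pics/scene4c.png

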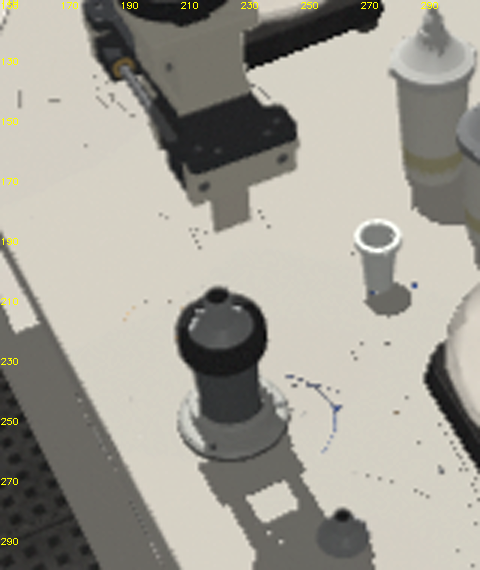

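Run:
```python
from h import *
a=cv2.imread("pics/scene0.png").astype(int);b=cv2.imread("pics/scene4.png").astype(int)
for n,(x,y,w,h) in dict(ready=(278,105,55,90),sliner=(265,178,22,35),slid=(250,272,25,28),green=(315,300,40,42)).items(): print(n,np.abs(a-b)[y:y+h,x:x+w].mean().round(1))
print(robot.hand_in())
```

```text
ready 6.0
sliner 6.5
slid 31.4
green 5.9
the job is handed in; nothing more can be done
None
```

The cup is made up and handed in at about 27.6 s. I seated the hard cup in the stand, hung the larger liner in it, set the larger lid on the liner, then lowered the black collar over the lid.

**Fit:** After each release I measured the heights from the wrist camera's depth picture. It read about 1.5 mm low throughout, and all the heights agree with the text once that is allowed for:

| Part | Measured top (mm) | Expected (mm) |
|---|---|---|
| Cup rim | 91.4 | 93 |
| Liner rim | 103.5 | 105 |
| Lid flange | 108.1 | 109 |
| Collar lip | 111.9 | 113 |

- The lip is level to about 0.0015 rad, and collar and spout are concentric within about 0.5 mm.
- The highest force I read at the end of a move was 7 N; I did not record the forces during the moves.

**Things left alone:** Comparing the scene camera's first and last pictures, the ready cups, the small liner and the green ring are unchanged. The small lid's patch did differ (31 against about 6 for the others). The arm's shadow falls on it in the last picture, and by eye it stands at the same pixels.

**Failed or disagreeing checks:**
- Two-view triangulation agreed with the text only for the liner height (91 against 89 mm). It was unusable for the hard cup, collar, small liner and stand, because those outlines included side walls or shadow. For the hard cup, lid and collar I relied on depth readings.
- Several colour-edge circle fits in the wrist pictures failed in the arm's shadow, so I took the centres from depth there too.

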